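# Clamp sample-book blocks in the turnbuckle binding press and lock it

### The arm

A 6-joint arm with a two-finger parallel gripper is mounted at the origin on the work surface. World frame = base frame: x ahead of the robot, y to its left, z up, the work surface at z = 0. Lengths are in m, angles in rad, forces in N, time in s.
With the tool pointing down it reaches from about 0.3 to 0.825 m from the base axis. Payload 5.4 kg.
Tool frame: the origin (TCP) lies on the front face of the gripper's body, between the roots of the fingers; the fingertips stand 88 mm ahead of it and the grasp point (between the pads) lies 69 mm ahead of it; z points along the fingers, y is the direction in which the jaws open and shut (so a half turn about z gives the same grasp; the last joint's range is limited). The gripper opens to 92 mm and grips with 3 to 60 N. Pads are 20 mm wide; open, the fingers measure 128 mm over their backs; the gripper's body (75 mm by 189 mm) begins 69 mm behind the grasp point.
Start: joints at [-1.406, 0.158, 1.597, -0, 1.386, -0.21], TCP at [0.21, -0.535, 0.303] pointing down, gripper open.
Joint ranges: [-2.91, 2.91], [-0.94, 2.29], [0.18, 2.7], [-1.29, 4.43], [0.17, 2.64], [-3, 3]. Speed limits (rad/s): [2.57, 2.57, 3.14, 3.14, 3.14, 3.14].

### API

Orientations are given as a 3x3 rotation matrix whose columns are the frame's x, y, z axes.
In Python, from cell import * gives the robot as it stands.
- The arm moves only by the tool send_rows, never from a script. Its argument "moves" is text: rows parted by semicolons, each of 6 numbers parted by spaces: the shift along the tool's x, y, z in m, then the turn, a rotation vector about the tool's x, y, z in degrees. In form: dx dy dz ax ay az; .... A call has 1 to 8 rows; each row shifts and turns the commanded pose from where the row before left it, along the tool's axes as they then stand; what a row does not reach is not made up. A row lasts 1/8 s, in which the tool goes at most 62.5 mm and 10.7 degrees, less where a joint would pass 70% of its speed; a pose out of reach is approached as far as the arm can. A call with a gripper value outside its range is refused whole. "fingers" is the opening, from 0 (shut) to 1 (fully open), set as the call begins (left out, the last holds). The fingers move at their own pace and stop on an object; "newtons" is the grip in N (left out, the last holds). Time passes only in rows, so rows that do not move let the fingers close. It gives the time, the measured TCP pose, the force and the opening at its end, in the units of the state.
- get_state(): the state, without advancing time (a new reading comes with each control period).
- snapshot(name): name is "side" or "top"; returns a dict with "color" (384x512x3 uint8, red, green, blue), "mtx" (3x3 intrinsics, pixels), "rvec" (rotation vector, rad) and "tvec" (3), from world to camera coordinates, as OpenCV has them. Camera axes: x right, y down, z forward; pixel columns grow to the right and rows downward; lengths in m; the calibration is good to about 2 mm. A picture is of the moment at which its call begins. There is no depth.
- job_done(): hands the job in, once; it reports no verdict.
Trained networks look in a picture, given as the dict that the camera call returned (one of the last four; its "shot" number tells which), for a name from the list of things; names that differ only in an ending like _2 or _b are one class to them, and where a whole thing is asked for, a point or a joint stands for the part that bears it (a point fixed in the world has none). Each returns a list of dicts, best first, with "conf" (0 to 1); they miss things now and then, are a little off and sometimes report something else, mostly with a low value. They report only what shows in the picture. A call takes as long as a camera call.
- boxes_of(target, picture): "position" ([column, row] in pixels, amid what is visible of it).
- pinpoint(target, picture): "position" ([column, row] in pixels: a listed point, or the origin of a listed thing).
The state is a dict: "t": time; "joint_positions": joint angles; "qvel": joint speeds; "effort": joint torques, N m; "tcp_pos": TCP position; "tcp_rot": TCP orientation; "wrist_force": force on the tool from outside, world axes, zero at the start; "torque": the same for the moment, N m; "opening": finger opening in m.
Only numpy, scipy, OpenCV 4.12 (cv2) and the standard library are available. Lean on these libraries where they do the work, as an engineer would, in place of code of your own. Each camera call takes 0.05 s, during which the arm holds its last target.

### The job

Stand every sample-book block on the table upright in the loading bay of the binding press, side by side in one row from jaw to jaw and square to the jaws. Then turn the turnbuckle's spoked middle sleeve until both jaws hold the row firmly by themselves, and only after that fit the loose orange-topped handle fully down onto the square lock shaft and turn it clockwise to its stop, leaving it on the shaft. Do not disturb the jar, the mug or the swatch pad.

Things in the scene. Friction and masses are not known exactly. Their poses are not given: they have to be found in the camera images.
- press: Benchtop binding press, fixed. Origin: on the table, under the wooden deck (12 mm thick). The jaws move along its y. In its frame the deck spans x -125..125, y -180..115 mm; the loading bay is around x -60, y 0; the turnbuckle's axis runs along y at x 60, z 70; the lock stands at x -60, y -150. Place and yaw differ at every start.
- bay (a point): Middle of the loading bay on the deck's upper face (12 mm above the table), half way between the two jaws; axes as press. The bay is open on both x sides.
- jaw_left: Aluminium jaw on the press's +y side: plate 80 (x) by 10 mm (y), 13 to 59 mm above the table, centred at the bay's x. Frame parallel to press, origin at table height in the plane of the inner clamping face, so its y in the press's frame is that face's distance from the bay's middle. A steel arm at x 49..71, up to 82 mm high, joins it to the tie rod. It moves only as the sleeve turns.
- jaw_right: The same on the -y side, mirror image; its origin is likewise in its inner clamping face.
- sleeve (a joint): Turn of the turnbuckle's red middle sleeve, rad, 0 to 15. At 0 a spoke points straight up; growing values carry the upper spoke towards the press's +x and draw both jaws in, each 3.82 mm per rad (24 mm per turn) from 77 mm at 0. Stays where left: thread friction 0.15 N m plus slight drag, 4 to 12 N at a spoke; once the row is squeezed it resists steeply: a push of about 18 N there sets a firm clamp.
- sleeve_center (a point): Centre of the sleeve (28 mm diameter, 60 mm long, along the press's y, 70 mm above the table); turns with it. Square to it here stand 4 steel spokes 90 degrees apart, 10 mm thick, ending in black 16 mm balls centred 47 mm out. Push each from above with shut fingers reaching 20 mm above the axis, from 25 degrees before upright (further back it jams) to 65 past; lift straight off: the next is near.
- lock (a joint): Turn of the steel lock shaft about the vertical, rad: starts in 0.1 to 0.5, grows clockwise seen from above, solid stop at 1.57 (locked). Friction 0.06 N m; stays where left. A flat yellow pointer lies at its foot; at value 0 it points along the press's +x.
- lock_seat (a point): Foot of the lock shaft, 42 mm above the table, where the handle's underside comes to rest; the frame turns with the shaft, whose sides are parallel to its x and y (at value q it is turned by -q about z from press). The shaft is 15 mm square, 22 mm high, its top 6 mm narrowed to 11 mm. It stands on a grey housing 50 x 50 mm.
- handle: Loose locking handle, 62 mm high, about 120 g, standing upright on the table. Origin: centre of its underside. A black hub 40 x 40 x 32 mm with a square steel foot flange 58 x 58 x 8 mm; a square bore 18 mm wide, 24 mm deep, from below, sides parallel to its x and y; on top an orange grip bar, 52 mm along x, 16 mm along y, from 32 to 62 mm above the underside.
- block1: Sample-book block (grey block, blue dot on top), a stiff bound block 60 mm (x) by 28 mm thick (y) by 70 mm high, about 160 g, standing upright on the table. Origin: centre of its underside. None when absent.
- block2: Sample-book block (cream block, red dot on top), a stiff bound block 60 mm (x) by 28 mm thick (y) by 70 mm high, about 160 g, standing upright on the table. Origin: centre of its underside. None when absent.
- block3: Sample-book block (grey block, yellow dot on top), a stiff bound block 60 mm (x) by 28 mm thick (y) by 70 mm high, about 160 g, standing upright on the table. Origin: centre of its underside. None when absent.
- block4: Sample-book block (cream block, green dot on top), a stiff bound block 60 mm (x) by 28 mm thick (y) by 70 mm high, about 160 g, standing upright on the table. Origin: centre of its underside. None when absent.
- jar: Bystander: glass jar with steel lid, 56 mm across, 90 mm high; origin at its base.
- mug: Bystander: white mug, 76 mm across, 90 mm high; origin at its base.
- swatches: Bystander: blue pad of swatches 90 x 120 x 30 mm; origin at its base.

How it is judged:
By the outcome, as a careful person would: the job done as asked, in the order asked, and still so for the second after the job is handed in, with the robot touching nothing.
Of block1, block2, block3, block4 only 2 to 4 are there at a start; the rules pass over those that are not, and their reading is None.
At some moment in a run one of handle may be knocked a few centimetres aside while the robot is not near it.
It also fails if it takes over 210 s, if anything falls off the work surface, if the arm or the gripper's body presses on something with over 40 N, if the wrist force passes 120 N, or if a joint passes its speed limit or range.

## Working session

There is one attempt and no reset: what is moved stays moved. The work goes in short steps, Python scripts to look and compute and a tool call to move; the robot and the scene stay as the last step left them, time stands still between calls to the robot, and variables do not carry over. Pictures are saved under pics/ and viewed, and the job is handed in when it is done.

Besides the shell and the picture viewer there is one more tool, called after ">>>" as name(argument=value, ...) on one line, values as JSON. send_rows: Moves the arm, as the interface text tells. Its arguments: {"type":"object","properties":{"moves":{"type":"string"},"fingers":{"type":"number"},"newtons":{"type":"number"}},"required":["moves"]}

```bash
ls; mkdir -p pics; cat > h.py <<'E'
from cell import *
import numpy as np, cv2
def cam(p):
    R,_=cv2.Rodrigues(np.array(p["rvec"],float)); return np.array(p["mtx"],float),R,np.array(p["tvec"],float).reshape(3)
def ray(p,uv,z):
    K,R,t=cam(p); d=R.T@np.linalg.inv(K)@np.array([uv[0],uv[1],1.]); c=-R.T@t
    return c+d*(z-c[2])/d[2]
def proj(p,X):
    K,R,t=cam(p); x=K@(R@np.asarray(X,float)+t); return x[:2]/x[2]
def save(p,n,s=1.5):
    im=cv2.cvtColor(p["color"],cv2.COLOR_RGB2BGR); cv2.imwrite("pics/"+n,cv2.resize(im,None,fx=s,fy=s,interpolation=cv2.INTER_CUBIC))
E
python3 - <<'E'
from h import *
np.set_printoptions(precision=4,suppress=True)
for c in ("top","side"):
    p=snapshot(c); save(p,c+"0.png")
    K,R,t=cam(p); print(c,K.tolist(),"pos",-R.T@t)
    zs=dict(press=0,bay=.012,jaw_left=0,jaw_right=0,sleeve_center=.07,lock_seat=.042,handle=0,block1=0,block2=0,block3=0,block4=0,jar=0,mug=0,swatches=0)
    for n,z in zs.items():
        r=pinpoint(n,p)
        print(n,[(np.round(q["position"],1).tolist(),round(q["conf"],2),np.round(ray(p,q["position"],z)[:2],4).tolist()) for q in r[:2]])
print(get_state())
E
```

```text
pics
top [[455.1386010116364, 0.0, 250.44068625082858], [0.0, 455.1386010116364, 194.56331688377503], [0.0, 0.0, 1.0]] pos [ 0.4536 -0.0071  1.5173]
press [([266.5, 226.1], 0.92, [0.5267, -0.0774]), ([243.5, 220.5], 0.51, [0.5432, -0.0002])]
bay [([262.5, 239.8], 0.78, [0.4807, -0.0647])]
jaw_left [([240.7, 220.7], 0.6, [0.5423, 0.0091]), ([365.5, 237.5], 0.45, [0.4979, -0.408])]
jaw_right [([287.3, 223.9], 0.65, [0.536, -0.1466]), ([311.1, 246.2], 0.58, [0.4642, -0.2269])]
sleeve_center [([269.3, 200.5], 0.71, [0.6053, -0.0812])]
lock_seat [([311.0, 245.5], 0.42, [0.4662, -0.2205])]
handle [([367.3, 236.1], 0.81, [0.5027, -0.414])]
block1 [([133.4, 248.7], 0.84, [0.4401, 0.3602]), ([164.3, 245.0], 0.74, [0.455, 0.2591])]
block2 [([133.4, 248.7], 0.84, [0.4401, 0.3602]), ([164.3, 245.0], 0.74, [0.455, 0.2591])]
block3 [([133.4, 248.7], 0.84, [0.4401, 0.3602]), ([164.3, 245.0], 0.74, [0.455, 0.2591])]
block4 [([133.4, 248.7], 0.84, [0.4401, 0.3602]), ([164.3, 245.0], 0.74, [0.455, 0.2591])]
jar [([311.1, 160.0], 0.66, [0.7548, -0.2235])]
mug [([155.4, 166.5], 0.72, [0.717, 0.3019])]
s
[... 1120 characters left out ...]
6, [0.7495, -0.2366])]
mug [([156.1, 252.4], 0.59, [0.7176, 0.3011])]
swatches [([187.0, 211.4], 0.57, [0.7805, 0.1261]), ([154.4, 255.7], 0.25, [0.7115, 0.3121])]
{'t': 1.5, 'joint_positions': array([-1.4061,  0.1584,  1.597 , -0.    ,  1.3862, -0.2101]), 'qvel': array([-0.0003, -0.0008,  0.001 , -0.0014,  0.0015,  0.0028]), 'effort': array([ -0.0004, -38.5568, -32.2356,   0.0701,   0.0307,  -0.    ]), 'tcp_pos': array([ 0.2105, -0.5351,  0.3027]), 'tcp_rot': array([[ 0.9306,  0.3661, -0.    ],
       [ 0.3661, -0.9306,  0.    ],
       [-0.    , -0.    , -1.    ]]), 'wrist_force': array([0.6179, 1.1082, 0.1443]), 'torque': array([ 0.021 , -0.0102,  0.0164]), 'opening': 0.09161934401155622}
```

View pics/top0.png

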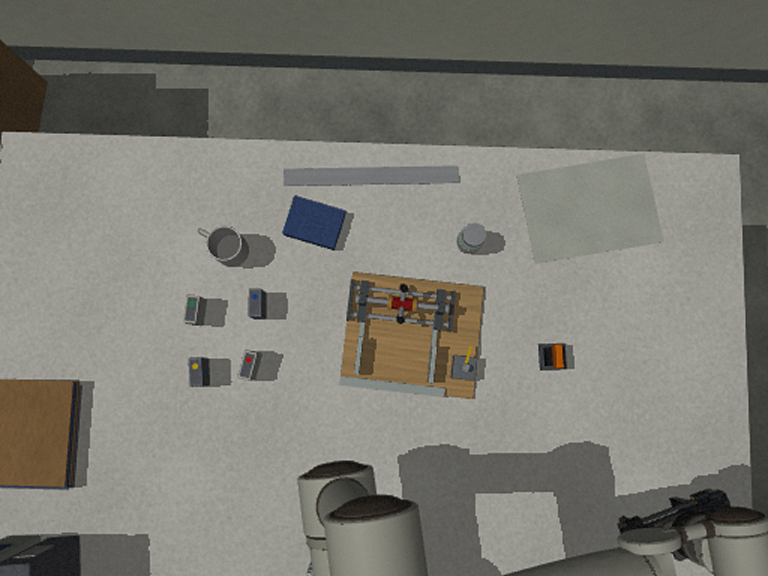

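View pics/side0.png

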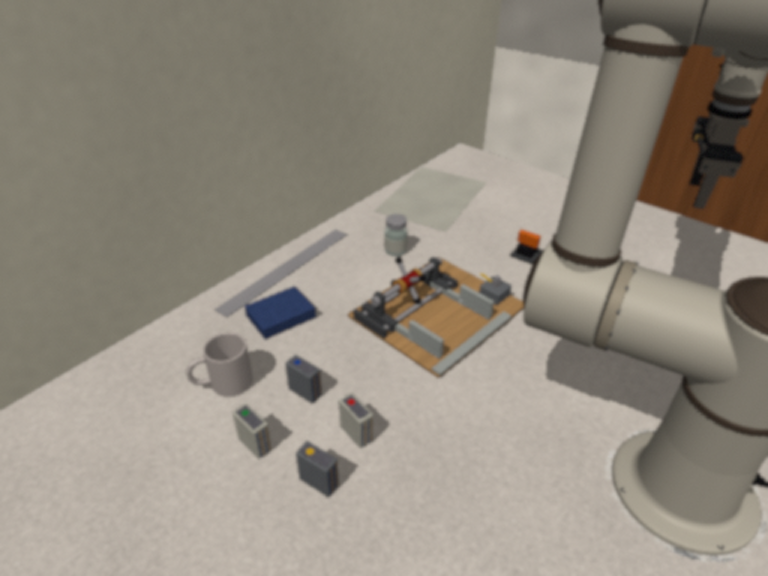

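```bash
python3 - <<'E'
from h import *
p=snapshot("top"); im=cv2.cvtColor(p["color"],cv2.COLOR_RGB2BGR)
cv2.imwrite("pics/c1.png",cv2.resize(im[170:275,220:330],None,fx=7,fy=5.7*1.0 and 5.5,interpolation=cv2.INTER_CUBIC) if 0 else cv2.resize(im[172:272,220:330],None,fx=6,fy=6,interpolation=cv2.INTER_CUBIC))
cv2.imwrite("pics/c2.png",cv2.resize(im[185:265,115:205],None,fx=7,fy=7,interpolation=cv2.INTER_CUBIC))
s=snapshot("side"); im2=cv2.cvtColor(s["color"],cv2.COLOR_RGB2BGR)
cv2.imwrite("pics/c3.png",cv2.resize(im2[165:255,225:360],None,fx=5.9,fy=5.9,interpolation=cv2.INTER_CUBIC))
np.save("top0.npy",im);np.save("side0.npy",im2)
import pickle;pickle.dump((p,s),open("p0.pkl","wb"))
E
```

```text
(no output)
```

View pics/c1.png

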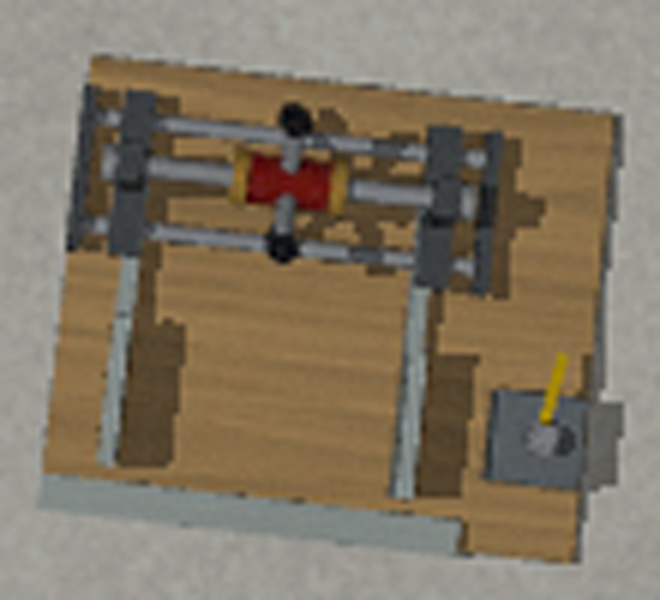

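View pics/c2.png

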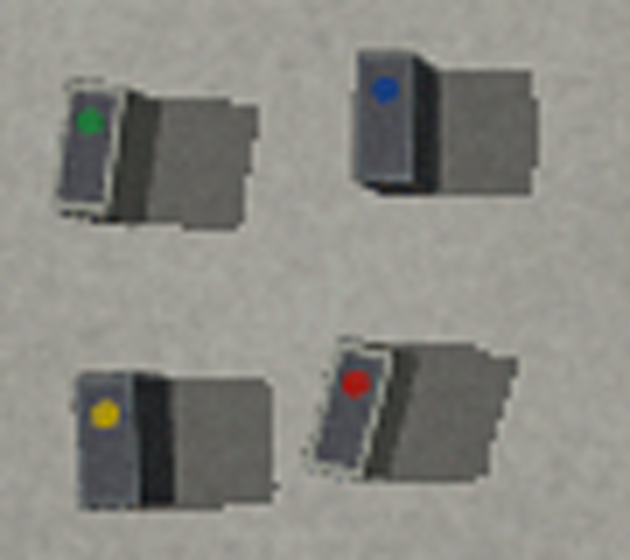

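View pics/c3.png

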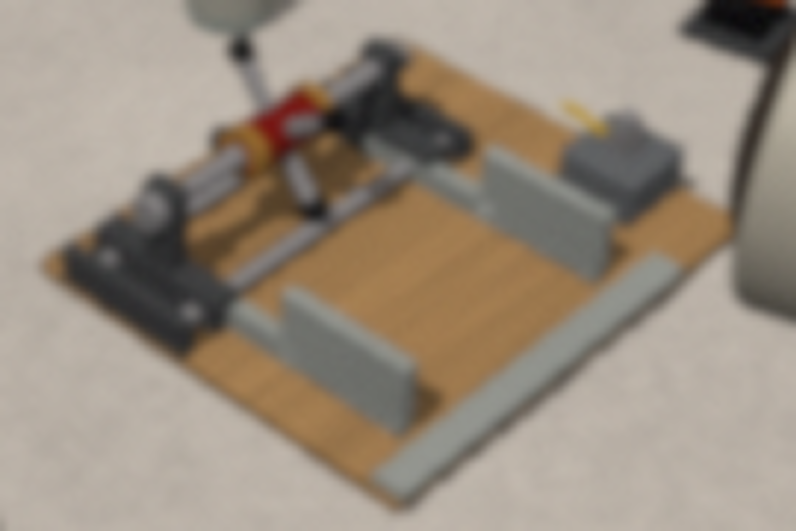

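```bash
cat > fit.py <<'E'
from h import *
from scipy.optimize import least_squares
import pickle
np.set_printoptions(precision=4,suppress=True)
p,s=pickle.load(open("p0.pkl","rb"))
def rect(f,pts,off,lx0,lx1,ly0,ly1,z,guess):
    # pts order: (+x,+y),(+x,-y),(-x,-y),(-x,+y); crop scale f
    uv=np.array(pts,float)/f+off-0.5+0.5/f
    W=np.array([ray(p,u,z)[:2] for u in uv])
    L=np.array([(lx1,ly1),(lx1,ly0),(lx0,ly0),(lx0,ly1)])
    def res(q):
        c,s_=np.cos(q[2]),np.sin(q[2]); R=np.array([[c,-s_],[s_,c]])
        return (L@R.T+q[:2]-W).ravel()
    r=least_squares(res,guess); return r.x,res(r.x)*1e3
o=np.array([220,172]);o2=np.array([115,185])
print("press",*rect(6,[(92,55),(622,115),(578,562),(37,497)],o,-.125,.125,-.18,.115,.012,[.52,-.08,0]))
B=dict(green=[(70,90),(127,92),(108,215),(58,208)],red=[(340,345),(393,350),(363,478),(315,468)],blue=[(358,52),(415,52),(413,183),(357,183)],yellow=[(78,375),(135,375),(140,505),(82,508)])
for n,c in B.items():
    q,r=rect(7,c,o2,-.03,.03,-.014,.014,.07,[.5,.3,0]); print(n,q,np.degrees(q[2]),r)
E
python3 fit.py
```

```text
press [ 0.5419 -0.0723 -0.0891] [ 2.1712 -1.0205  1.1315  0.9911 -1.1554  1.2617 -2.1473 -1.2323]
green [ 0.5745  0.3695 -0.0669] -3.8345345575427268 [ 3.2274  0.911   1.5345 -1.1039 -2.0453 -2.4836 -2.7165  2.6766]
red [ 0.4607  0.245  -0.1608] -9.21092970692409 [ 2.7925  1.8326 -0.0957 -1.8158 -1.651  -2.9544 -1.0458  2.9376]
blue [0.5937 0.2365 0.0349] 1.999249997167895 [-0.1071  0.9704  0.1273 -1.0484  0.1218 -1.2587 -0.1421  1.3367]
yellow [0.4441 0.3538 0.0853] 4.884736094133645 [-0.2645  0.9998  1.4197 -1.2909 -0.3997 -0.8742 -0.7556  1.1653]
```

```bash
cat > ov.py <<'E'
from h import *
import pickle
def box(q,x0,x1,y0,y1,z0,z1):
    c,s_=np.cos(q[2]),np.sin(q[2]); R=np.array([[c,-s_],[s_,c]])
    P=[]
    for z in (z0,z1):
        for a in ((x1,y1),(x1,y0),(x0,y0),(x0,y1)):
            P.append([*(R@np.array(a)+q[:2]),z])
    E=[(0,1),(1,2),(2,3),(3,0),(4,5),(5,6),(6,7),(7,4),(0,4),(1,5),(2,6),(3,7)]
    return P,E
def draw(p,boxes,crop,f,name):
    x0,y0,x1,y1=crop
    im=cv2.cvtColor(p["color"],cv2.COLOR_RGB2BGR)[y0:y1,x0:x1]; im=cv2.resize(im,None,fx=f,fy=f,interpolation=cv2.INTER_NEAREST)
    for (P,E) in boxes:
        U=[(proj(p,X)-[x0,y0]+.5)*f for X in P]
        for a,b in E: cv2.line(im,tuple(int(v) for v in U[a]),tuple(int(v) for v in U[b]),(255,0,255),1)
    cv2.imwrite("pics/"+name,im)
E
cat > o1.py <<'E'
from ov import *
p,s=pickle.load(open("p0.pkl","rb"))
BL=[(.5745,.3695,-.067),(.4607,.245,-.16),(.5937,.2365,.02),(.4441,.3538,.07)]
PR=(.5419,-.0723,-.089)
bs=[box(b,-.03,.03,-.014,.014,0,.07) for b in BL]
pr=[box(PR,-.125,.125,-.18,.115,0,.012),box(PR,-.085,-.035,-.175,-.125,.012,.042),box(PR,.06-.014,.06+.014,-.03,.03,.056,.084)]
draw(p,bs,(115,185,205,265),8,"o_tb.png");draw(s,bs,(140,225,260,335),6,"o_sb.png")
draw(p,pr,(220,172,330,272),7,"o_tp.png");draw(s,pr,(225,165,360,255),5.9,"o_sp.png")
for im in(p,s):
    print([ (np.round(d["position"],1),round(d["conf"],2)) for d in []])
E
python3 o1.py; python3 - <<'E'
from h import *
p=snapshot("top");s=snapshot("side")
for im in (p,s):
    for d in pinpoint("block1",im): print(np.round(d["position"],1),round(d["conf"],2),np.round(ray(im,d["position"],0)[:2],4))
E
```

```text
[]
[]
[131.3 206.8] 0.84 [0.5785 0.3751]
[171.5 200.5] 0.77 [0.6034 0.2423]
[167.1 246.8] 0.61 [0.4493 0.2496]
[134.2 247.8] 0.51 [0.4431 0.3578]
[171.4 296.2] 0.87 [0.5718 0.3719]
[238.2 287.8] 0.78 [0.4607 0.2451]
[212.9 320.2] 0.62 [0.4442 0.3545]
[204.6 261.4] 0.55 [0.5899 0.2374]
```

View pics/o_tb.png

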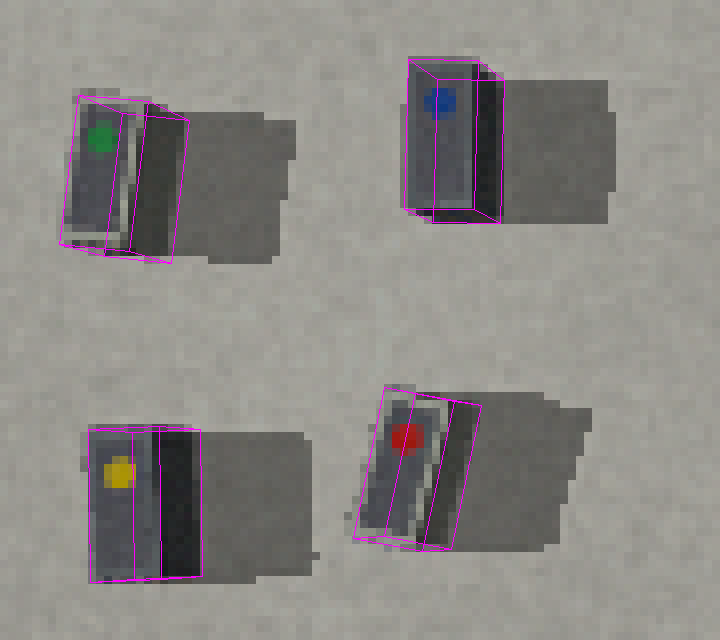

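View pics/o_sb.png

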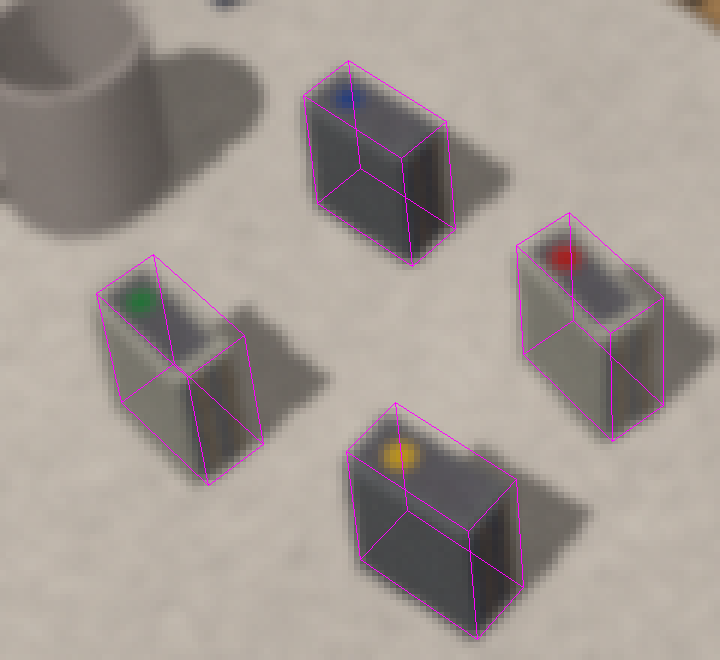

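View pics/o_tp.png

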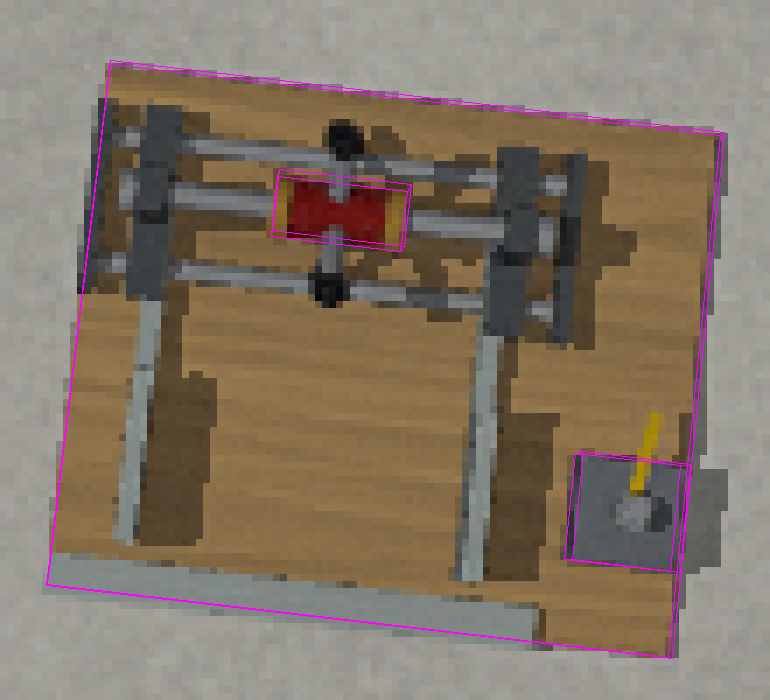

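View pics/o_sp.png

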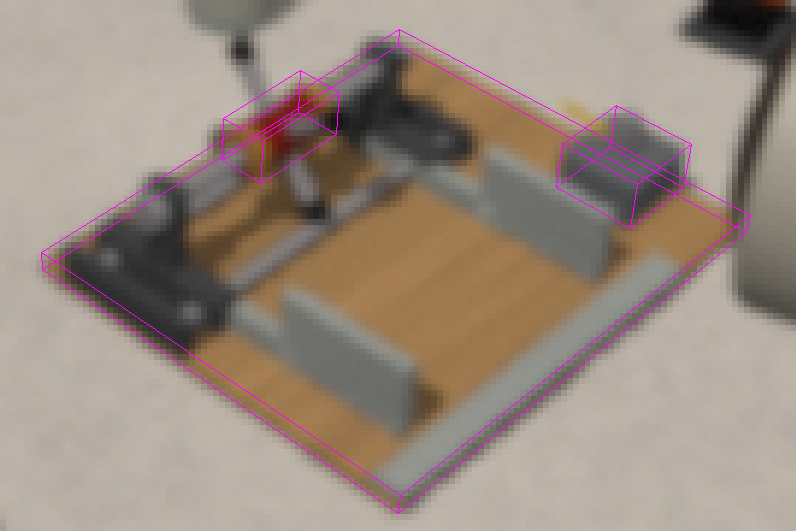

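```bash
python3 - <<'E'
from h import *
import pickle
np.set_printoptions(precision=1,suppress=True)
p,s=pickle.load(open("p0.pkl","rb"))
PR=np.array((.5419,-.0723,-.089)); c,sn=np.cos(PR[2]),np.sin(PR[2]);R=np.array([[c,-sn],[sn,c]])
def loc(W): return R.T@(W[:2]-PR[:2])*1e3
def W(x,y,z): return np.array([*(R@np.array([x,y])+PR[:2]),z])
f=lambda a,o,k:np.array(a)/k+o-.5
o=np.array([220,172])
for n,a,z in [("jl",(160,300),.059),("jl",(133,545),.059),("jr out",(500,340),.059),("jr in",(478,340),.059),("jr in",(458,580),.059),("jr out",(483,580),.059),("jl out",(141,300),.059),("jl out",(114,545),.059),("ball1",(345,138),.07),("ball2",(328,290),.07),("ptr tip",(656,415),.044),("ptr root",(637,490),.044),("shaft",(633,511),.064),("strip",(50,553),.013),("strip",(540,640),.013),("strip",(540,605),.013)]:
    print(n,loc(ray(p,f(a,o,7),z)))
for a in range(-45,46,15):
    u=[]
    for k in range(4):
        t=np.radians(a+90*k); X=W(.06+.047*np.sin(t),0,.07+.047*np.cos(t)); u.append(((proj(s,X)-[225,165]+.5)*5.9,(proj(p,X)-o+.5)*7))
    print(a,"side",[x[0] for x in u],"top",[x[1] for x in u])
E
```

```text
jl [10.6 77.3]
jl [-101.5   76.3]
jr out [ 10.6 -79.7]
jr in [  9.4 -69.6]
jr in [-100.1  -72.2]
jr out [-98.8 -83.5]
jl out [ 9.6 85.9]
jl out [-102.5   84.9]
ball1 [93.5  1.7]
ball2 [23.3  1.7]
ptr tip [ -14.4 -156.4]
ptr root [ -49.7 -151.1]
shaft [ -60.  -147.5]
strip [-110.   115.1]
strip [-123.5 -117.4]
strip [-107.4 -115.7]
-45 side [array([331.1, 102.9]), array([237.1,  49.6]), array([234.1, 148.6]), array([324.8, 203.1])] top [array([336.1, 277.1]), array([352.7, 130. ]), array([344.9, 147.8]), array([329.1, 288.4])]
-30 side [array([317.6,  83.2]), array([226.5,  58.7]), array([246.7, 167.1]), array([336.3, 195.2])] top [array([339.4, 254. ]), array([353.3, 116.4]), array([341.8, 170.1]), array([328.2, 302.8])]
-15 side [array([301.7,  66.7]), array([219.7,  72.2]), array([261.6, 183. ]), array([344.2, 182.4])] top [array([342.8, 227.7]), array([353.1, 109.4]), array([338.6, 194.9]), array([328.3, 311.2])]
0 side [array([284.4,  54.4]), array([217.1,  89.2]), array([277.9, 195.3]), array([347.8, 165.5])] top [array([346.1, 200.1]), array([352. , 109.5]), array([335.5, 220.8]), array([329.1, 312.9])]
15 side [array([267. ,  47.2]), array([218.8, 108.4]), array([294.6, 203. ]), array([346.7, 145.6])] top [array([348.9, 173.4]), array([350.2, 116.4]), array([332.8, 246. ]), array([330.8, 307.5])]
30 side [array([250.9,  45.6]), array([224.6, 128.6]), array([310.6, 205.7]), array([341. , 124.3])] top [array([351.2, 149.4]), array([347.8, 129.5]), array([330.6, 269.1]), array([333.2, 295.3])]
45 side [array([237.1,  49.6]), array([234.1, 148.6]), array([324.8, 203.1]), array([331.1, 102.9])] top [array([352.7, 130. ]), array([344.9, 147.8]), array([329.1, 288.4]), array([336.1, 277.1])]
```

```bash
python3 - <<'E'
from h import *
from scipy.optimize import least_squares
import pickle
np.set_printoptions(precision=2,suppress=True)
p,s=pickle.load(open("p0.pkl","rb"))
T=[((92,55),(.125,.115,.012)),((622,115),(.125,-.18,.012)),((578,562),(-.125,-.18,.012)),((37,497),(-.125,.115,.012))]
T=[(np.array(a)/6+[220,172]-.5,l) for a,l in T]
T7=[((133,545),(-.1,.0746,.059)),((458,580),(-.1,-.0746,.059)),((483,580),(-.1,-.0846,.059)),((114,545),(-.1,.0846,.059)),((633,511),(-.06,-.15,.064)),((337,215),(.06,0,.084)),((577,452),(-.035,-.125,.042)),((567,558),(-.085,-.125,.042))]
T+=[(np.array(a)/7+[220,172]-.5,l) for a,l in T7]
S=[((285,292),(-.02,.0846,.059)),((413,368),(-.1,.0846,.059)),((487,152),(-.02,-.0746,.059)),((610,220),(-.1,-.0746,.059)),((45,262),(.125,.115,.012)),((400,500),(-.125,.115,.012)),((735,213),(-.125,-.18,.012)),((565,155),(-.035,-.125,.042)),((625,198),(-.085,-.125,.042))]
S=[(np.array(a)/5.9+[225,165]-.5,l) for a,l in S]
def W(q,l):
    c,sn=np.cos(q[2]),np.sin(q[2]); return [q[0]+c*l[0]-sn*l[1],q[1]+sn*l[0]+c*l[1],l[2]]
def res(q,D): return np.concatenate([proj(im,W(q,l))-u for im,L in D for u,l in L])
for n,D in (("top",[(p,T)]),("side",[(s,S)]),("both",[(p,T),(s,S)])):
    r=least_squares(res,[.54,-.07,-.09],args=(D,),loss="soft_l1",x_scale=[.01,.01,.01]); print(n,np.round(r.x,4)); print(res(r.x,D).reshape(-1,2).T)
E
```

```text
top [ 0.54 -0.07 -0.09]
[[-0.2  -0.79 -0.67  0.04  0.15  0.33 -0.12 -0.26  0.34  0.16  0.44  0.32]
 [-0.34 -0.31  0.41  1.   -0.21  0.12  0.48 -0.57  0.1  -0.92 -0.04  0.3 ]]
side [ 0.54 -0.07 -0.08]
[[-0.07 -0.42 -0.39 -0.27 -0.84  0.58  2.37 -0.7   2.01]
 [ 0.21  0.68 -0.08 -0.17 -0.42  0.3   0.84 -1.28 -1.71]]
both [ 0.54 -0.07 -0.08]
[[-0.48 -1.03 -0.67  0.01  0.1   0.3  -0.15 -0.31  0.28 -0.04  0.35  0.28
  -0.18 -0.64 -0.38 -0.34 -0.79  0.31  2.38 -0.66  2.01]
 [-0.06 -0.31  0.43  1.32  0.08  0.26  0.61 -0.27  0.15 -0.73  0.04  0.38
  -0.21  0.27 -0.36 -0.42 -0.9  -0.14  0.68 -1.51 -1.93]]
```

```bash
cat > pf.py <<'E'
from h import *
from scipy.optimize import least_squares
import pickle
p,s=pickle.load(open("p0.pkl","rb"))
T=[((92,55),(.125,.115,.012)),((622,115),(.125,-.18,.012)),((578,562),(-.125,-.18,.012)),((37,497),(-.125,.115,.012))]
T=[(np.array(a)/6+[220,172]-.5,l) for a,l in T]
T7=[((133,545),(-.1,.0746,.059)),((458,580),(-.1,-.0746,.059)),((483,580),(-.1,-.0846,.059)),((114,545),(-.1,.0846,.059)),((633,511),(-.06,-.15,.064)),((337,215),(.06,0,.084)),((577,452),(-.035,-.125,.042)),((567,558),(-.085,-.125,.042))]
T+=[(np.array(a)/7+[220,172]-.5,l) for a,l in T7]
S=[((285,292),(-.02,.0846,.059)),((413,368),(-.1,.0846,.059)),((487,152),(-.02,-.0746,.059)),((610,220),(-.1,-.0746,.059)),((45,262),(.125,.115,.012)),((400,500),(-.125,.115,.012)),((565,155),(-.035,-.125,.042))]
S=[(np.array(a)/5.9+[225,165]-.5,l) for a,l in S]
def W(q,l):
    c,sn=np.cos(q[2]),np.sin(q[2]); return [q[0]+c*l[0]-sn*l[1],q[1]+sn*l[0]+c*l[1],l[2]]
def res(q,D): return np.concatenate([proj(im,W(q,l))-u for im,L in D for u,l in L])
for n,D in (("top",[(p,T)]),("side",[(s,S)]),("both",[(p,T),(s,S)])):
    r=least_squares(res,[.54,-.07,-.09],args=(D,),loss="soft_l1",x_scale=[.01,.01,.01]); print(n,r.x.tolist())
E
python3 pf.py
cat > mv.py <<'E'
# helper: rows to a target TCP position/yaw with tool down.  yaw = angle of tool x axis in world (tool z down)
from h import *
from scipy.spatial.transform import Rotation as Ro
import sys
def yaw(): 
    R=np.array(get_state()["tcp_rot"]); return np.degrees(np.arctan2(R[1,0],R[0,0]))
def to(x,y,z,yw):
    st=get_state(); R=np.array(st["tcp_rot"]); P=np.array(st["tcp_pos"])
    a=np.radians(yw); c,s=np.cos(a),np.sin(a); G=np.array([[c,s,0],[s,-c,0],[0,0,-1]])
    d=R.T@(np.array([x,y,z])-P); rv=np.degrees(Ro.from_matrix(R.T@G).as_rotvec())
    print("d tool mm",np.round(d*1e3,1),"rv",np.round(rv,2),"| rows>=",max(np.linalg.norm(d)/.0625,np.linalg.norm(rv)/10.7))
    # if rotation is done last/first: shift expressed in goal frame
    print("  in goal frame",np.round(G.T@(np.array([x,y,z])-P)*1e3,1), "cur",np.round(P,4),"yaw",round(yaw(),2),"j",np.round(st["joint_positions"],2),"F",np.round(st["wrist_force"],1),"op",round(st["opening"],4),"t",round(st["t"],2))
if __name__=="__main__": to(*map(float,sys.argv[1:5]))
E
python3 mv.py .595 .237 .25 90
```

```text
top [0.5414452742824681, -0.07064385651152877, -0.0861309160355892]
side [0.5388442759519179, -0.06977508502732767, -0.08886501533770017]
both [0.5405417531121276, -0.07051965012159568, -0.08468360230095306]
d tool mm [ 640.5 -577.7   52.7] rv [ -0.     0.   -68.53] | rows>= 13.826406926566136
  in goal frame [772.1 384.5  52.7] cur [ 0.2105 -0.5351  0.3027] yaw 21.47 j [-1.41  0.16  1.6  -0.    1.39 -0.21] F [ 0.9  0.2 -0.2] op 0.092 t 1.8
```

>>> send_rows(moves="0.046 -0.041 0 0 0 0;0.046 -0.041 0 0 0 0;0.046 -0.041 0 0 0 0;0.046 -0.041 0 0 0 0;0.046 -0.041 0 0 0 0;0.046 -0.041 0 0 0 0;0.046 -0.041 0 0 0 0", fingers=1, newtons=25)

```text
t: 2.68
tcp_pos: [0.4056, -0.1483, 0.3031]
tcp_rot: [[0.931, 0.366, 0.001], [0.366, -0.931, -0.001], [0.001, 0.001, -1.0]]
wrist_force: [0.3, 0.1, 0.1]
opening: 0.0915
```

>>> send_rows(moves="0.046 -0.041 0 0 0 0;0.046 -0.041 0 0 0 0;0.046 -0.041 0 0 0 0;0.046 -0.041 0 0 0 0;0.046 -0.041 0 0 0 0;0.046 -0.041 0 0 0 0;0.046 -0.041 0 0 0 0")

```text
t: 3.55
tcp_pos: [0.6004, 0.2368, 0.3028]
tcp_rot: [[0.931, 0.366, 0.001], [0.366, -0.931, -0.0], [0.0, 0.0, -1.0]]
wrist_force: [0.7, -0.8, 0.4]
opening: 0.0921
```

>>> send_rows(moves="0 0 0 0 0 -10;0 0 0 0 0 -10;0 0 0 0 0 -10;0 0 0 0 0 -10;0 0 0 0 0 -10;0 0 0 0 0 -10;0 0 0 0 0 -10;0 0 0 0 0 0")

```text
t: 4.55
tcp_pos: [0.5996, 0.2348, 0.3026]
tcp_rot: [[-0.024, 1.0, -0.0], [1.0, 0.024, -0.0], [-0.0, -0.0, -1.0]]
wrist_force: [-0.0, 0.1, 0.8]
opening: 0.0918
```

```bash
python3 mv.py .594 .237 .12 91.5; python3 - <<'E'
from h import *
p=snapshot("top"); save(p,"t1.png")
E
```

```text
d tool mm [  2.3  -5.5 182.6] rv [-0.01  0.   -0.14] | rows>= 2.9234024161449783
  in goal frame [  2.3  -5.6 182.6] cur [0.5996 0.2348 0.3026] yaw 91.36 j [ 0.19  0.34  1.39 -0.    1.42  0.16] F [-0.   0.1  0.8] op 0.0918 t 4.55
```

View pics/t1.png

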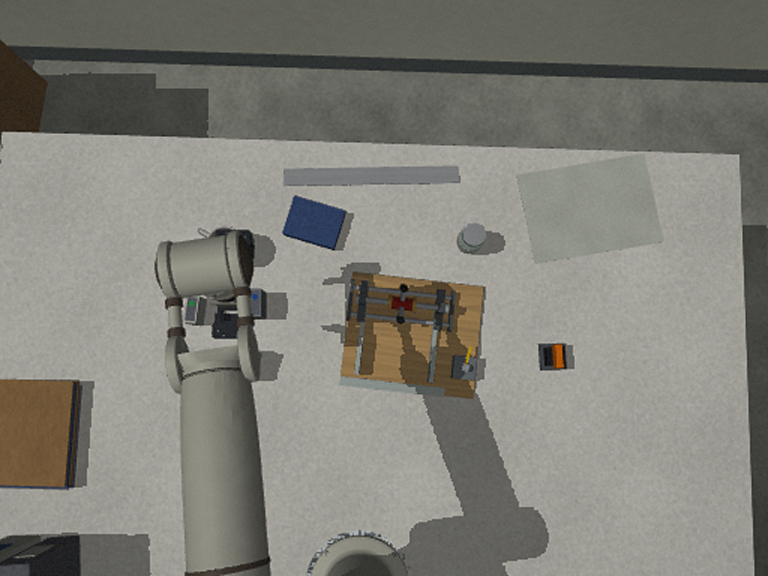

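>>> send_rows(moves="0.003 -0.005 0.05 0 0 0;0 0 0.05 0 0 0;0 0 0.04 0 0 0;0 0 0.03 0 0 0;0 0 0.013 0 0 0;0 0 0 0 0 0")

```text
t: 5.35
tcp_pos: [0.5943, 0.2377, 0.1193]
tcp_rot: [[-0.025, 1.0, -0.001], [1.0, 0.025, -0.0], [-0.0, -0.001, -1.0]]
wrist_force: [-0.1, -0.2, 0.7]
opening: 0.0919
```

```bash
python3 - <<'E'
from h import *
s=snapshot("side"); im=cv2.cvtColor(s["color"],cv2.COLOR_RGB2BGR)[200:330,130:280]
cv2.imwrite("pics/s2.png",cv2.resize(im,None,fx=4.5,fy=4.5,interpolation=cv2.INTER_CUBIC)); print(get_state()["tcp_pos"],get_state()["wrist_force"])
E
```

```text
[0.59512313 0.23782319 0.12061659] [-0.15991927 -1.32656884  0.37405365]
```

View pics/s2.png

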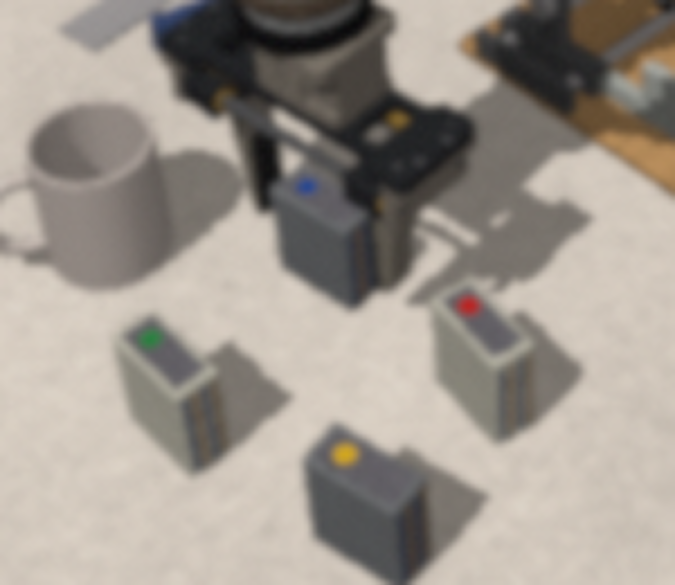

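The blue-dot block stands between the open fingers, well centred. Grip.

>>> send_rows(moves="0 0 0 0 0 0;0 0 0 0 0 0;0 0 0 0 0 0;0 0 0 0 0 0;0 0 0 0 0 0;0 0 0 0 0 0", fingers=0, newtons=25)

```text
t: 6.15
tcp_pos: [0.5949, 0.2378, 0.1202]
tcp_rot: [[-0.026, 1.0, 0.001], [1.0, 0.026, 0.0], [0.0, 0.001, -1.0]]
wrist_force: [-0.6, -0.8, 4.0]
opening: 0.0601
```

```bash
cat > tgt.py <<'E'
import numpy as np
PR=(.5408,-.0705,-.086)
def W(x,y):
    c,s=np.cos(PR[2]),np.sin(PR[2]); return (round(PR[0]+c*x-s*y,4),round(PR[1]+s*x+c*y,4))
for y in (.0473,.0158,-.0158,-.0473): print(y,W(-.06,y))
print("sleeve",W(.06,0),"lock",W(-.06,-.15))
E
python3 tgt.py; python3 mv.py .48 -.015 .25 85.07
```

```text
0.0473 (np.float64(0.4851), np.float64(-0.0182))
0.0158 (np.float64(0.4824), np.float64(-0.0496))
-0.0158 (np.float64(0.4797), np.float64(-0.0811))
-0.0473 (np.float64(0.477), np.float64(-0.1125))
sleeve (np.float64(0.6006), np.float64(-0.0757)) lock (np.float64(0.4681), np.float64(-0.2148))
d tool mm [-249.7 -121.2 -129.9] rv [ 0.04 -0.01  6.4 ] | rows>= 4.903491203106174
  in goal frame [-261.7  -92.7 -129.8] cur [0.5949 0.2378 0.1202] yaw 91.47 j [0.19 0.51 1.53 0.   1.1  0.17] F [-0.6 -0.8  4. ] op 0.0601 t 6.15
```

>>> send_rows(moves="0 0 -0.043 0 0 0;0 0 -0.043 0 0 3.2;0 0 -0.044 0 0 3.2;-0.045 -0.011 0 0 0 0;-0.045 -0.011 0 0 0 0;-0.045 -0.011 0 0 0 0;-0.045 -0.011 0 0 0 0;-0.045 -0.011 0 0 0 0")

```text
t: 7.15
tcp_pos: [0.5193, 0.0171, 0.2489]
tcp_rot: [[0.086, 0.996, -0.001], [0.996, -0.086, 0.0], [0.0, -0.001, -1.0]]
wrist_force: [0.5, -1.3, -1.2]
opening: 0.0596
```

>>> send_rows(moves="-0.045 -0.011 0 0 0 0;-0.045 -0.011 0 0 0 0;-0.045 -0.011 0 0 0 0;0 0 0 0 0 0")

```text
t: 7.65
tcp_pos: [0.4749, -0.1155, 0.2491]
tcp_rot: [[0.09, 0.996, -0.001], [0.996, -0.09, 0.0], [-0.0, -0.001, -1.0]]
wrist_force: [0.1, 0.7, -1.6]
opening: 0.0598
```

```bash
python3 mv.py .477 -.1125 .133 85.07; python3 - <<'E'
from h import *
s=snapshot("side"); im=cv2.cvtColor(s["color"],cv2.COLOR_RGB2BGR)[110:270,220:380]
cv2.imwrite("pics/s3.png",cv2.resize(im,None,fx=3.7,fy=3.7,interpolation=cv2.INTER_CUBIC))
p=snapshot("top"); save(p,"t3.png")
E
```

```text
d tool mm [  3.2   1.9 116.1] rv [-0.07  0.   -0.24] | rows>= 1.8582605078471277
  in goal frame [  3.2   1.8 116.1] cur [ 0.4749 -0.1155  0.2491] yaw 84.83 j [-0.49 -0.02  1.89 -0.    1.27 -0.4 ] F [ 0.1  0.7 -1.6] op 0.0598 t 7.65
```

View pics/s3.png

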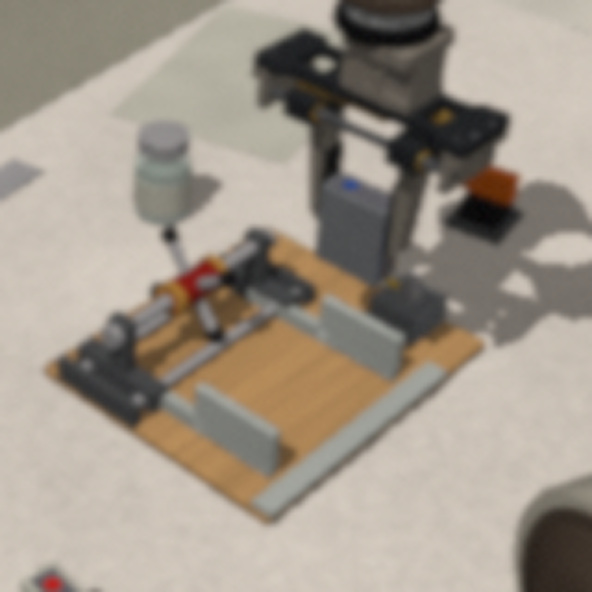

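View pics/t3.png

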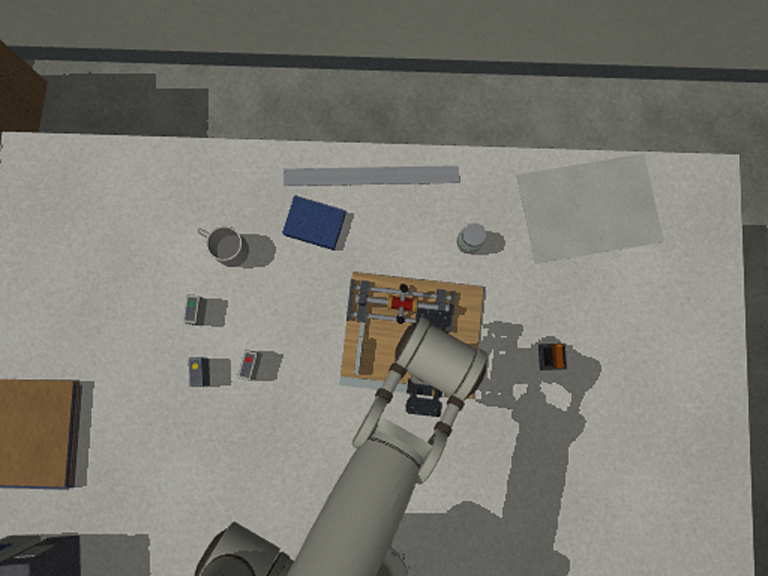

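Block is held squarely. Lower it (with a small correction first).

>>> send_rows(moves="0.003 0.002 0.02 0 0 0;0 0 0.035 0 0 0;0 0 0.03 0 0 0;0 0 0.018 0 0 0;0 0 0.009 0 0 0;0 0 0.003 0 0 0;0 0 0 0 0 0")

```text
t: 8.62
tcp_pos: [0.4787, -0.1105, 0.1353]
tcp_rot: [[0.085, 0.996, 0.001], [0.996, -0.085, -0.0], [-0.0, 0.001, -1.0]]
wrist_force: [-0.5, -0.5, -1.1]
opening: 0.0599
```

```bash
python3 mv.py .477 -.1125 .133 85.07; python3 - <<'E'
from h import *
s=snapshot("side"); im=cv2.cvtColor(s["color"],cv2.COLOR_RGB2BGR)[130:270,220:380]
cv2.imwrite("pics/s4.png",cv2.resize(im,None,fx=4,fy=4,interpolation=cv2.INTER_CUBIC))
E
```

```text
d tool mm [-2.2 -1.5  2.3] rv [0.05 0.02 0.03] | rows>= 0.055804324530034685
  in goal frame [-2.2 -1.5  2.3] cur [ 0.4787 -0.1105  0.1353] yaw 85.1 j [-0.47  0.15  1.97  0.    1.02 -0.39] F [-0.5 -0.5 -1.1] op 0.0599 t 8.62
```

View pics/s4.png

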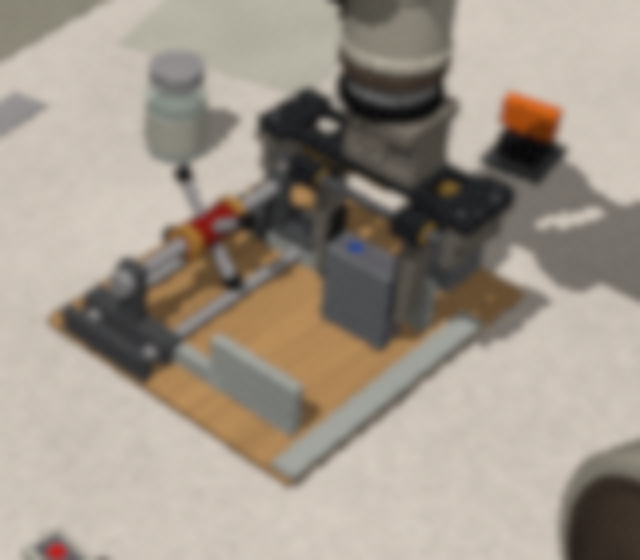

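>>> send_rows(moves="-0.002 -0.001 0.002 0 0 0;0 0 0 0 0 0;0 0 0 0 0 0")

```text
t: 9.05
tcp_pos: [0.4771, -0.1126, 0.1329]
tcp_rot: [[0.086, 0.996, 0.0], [0.996, -0.086, -0.0], [-0.0, 0.0, -1.0]]
wrist_force: [0.5, 0.6, -1.8]
opening: 0.06
```

>>> send_rows(moves="0 0 0.001 0 0 0;0 0 0 0 0 0")

```text
t: 9.3
tcp_pos: [0.4772, -0.1126, 0.1322]
tcp_rot: [[0.086, 0.996, 0.0], [0.996, -0.086, -0.0], [-0.0, 0.0, -1.0]]
wrist_force: [-2.1, 1.0, 3.6]
opening: 0.0598
```

>>> send_rows(moves="0 0 0 0 0 0;0 0 0 0 0 0;0 0 0 0 0 0;0 0 -0.02 0 0 0;0 0 -0.04 0 0 0;0 0 -0.04 0 0 0;0 0 0 0 0 0", fingers=0.95)

```text
t: 10.18
tcp_pos: [0.4789, -0.1134, 0.2352]
tcp_rot: [[0.086, 0.996, 0.007], [0.996, -0.086, -0.003], [-0.003, 0.007, -1.0]]
wrist_force: [0.5, -0.1, 0.2]
opening: 0.0871
```

```bash
python3 mv.py .461 .246 .25 80.8
```

```text
d tool mm [356.5 -48.5 -16.1] rv [0.4  0.14 4.28] | rows>= 5.761856161115645
  in goal frame [351.9 -75.1 -14.8] cur [ 0.4789 -0.1134  0.2352] yaw 85.08 j [-0.48  0.    1.9   0.    1.23 -0.39] F [ 0.5 -0.1  0.2] op 0.0871 t 10.18
```

>>> send_rows(moves="0.051 -0.007 -0.002 0 0 0;0.051 -0.007 -0.002 0 0 0;0.051 -0.007 -0.002 0 0 0;0.051 -0.007 -0.002 0 0 0;0.051 -0.007 -0.002 0 0 0;0.051 -0.007 -0.002 0 0 0;0.051 -0.007 -0.002 0 0 4.3;0 0 0 0 0 0", fingers=1)

```text
t: 11.18
tcp_pos: [0.4577, 0.2499, 0.2442]
tcp_rot: [[0.156, 0.988, -0.002], [0.988, -0.156, -0.0], [-0.0, -0.002, -1.0]]
wrist_force: [-0.8, -1.6, -0.2]
opening: 0.0919
```

```bash
python3 mv.py .460 .246 .12 80.8;python3 - <<'E'
from ov import *
p=snapshot("top");s=snapshot("side")
PR=(.5408,-.0705,-.086)
b=[box((.477,-.1125,-.086),-.03,.03,-.014,.014,.012,.082)]
draw(p,b,(220,172,330,272),6,"o_t2.png");draw(s,b,(225,145,360,255),5,"o_s2.png")
draw(s,[box((.4607,.245,-.16),-.03,.03,-.014,.014,0,.07)],(140,180,290,330),4,"o_s2b.png")
E
```

```text
d tool mm [ -3.4   3.2 124.2] rv [-0.12  0.02  0.24] | rows>= 1.9890528671553198
  in goal frame [ -3.4   2.9 124.2] cur [0.4577 0.2499 0.2442] yaw 81.04 j [0.27 0.07 1.81 0.   1.26 0.42] F [-0.8 -1.6 -0.2] op 0.0919 t 11.18
```

View pics/o_t2.png

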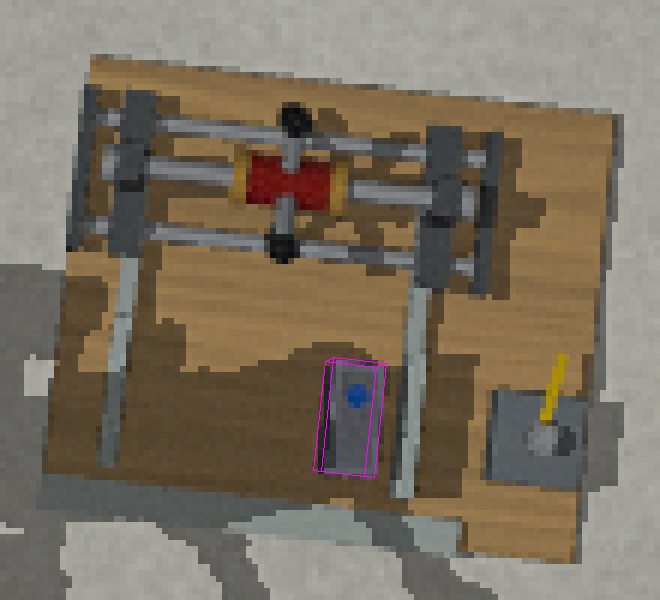

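View pics/o_s2.png

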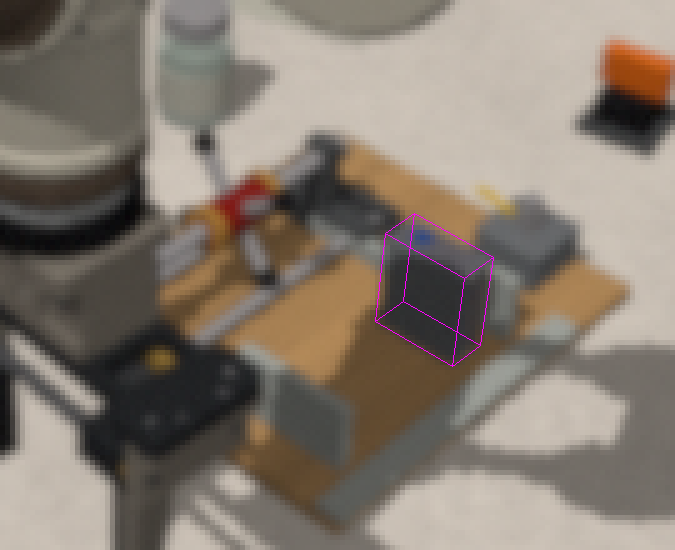

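View pics/o_s2b.png

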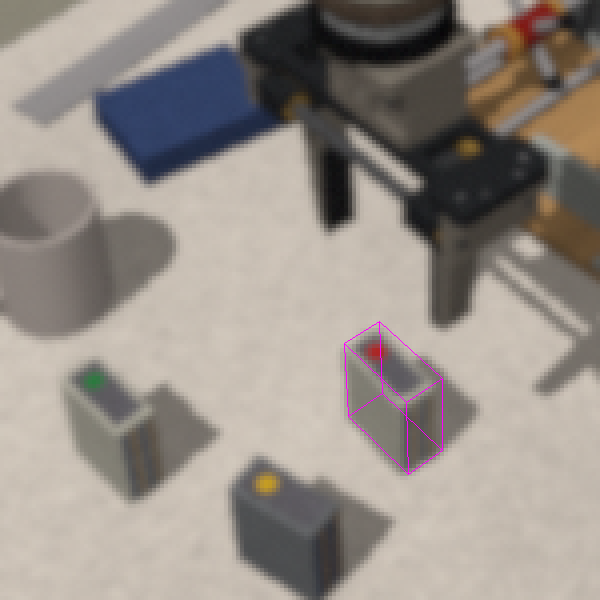

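>>> send_rows(moves="-0.003 0.002 0.04 0 0 0;0 0 0.04 0 0 0;0 0 0.03 0 0 0;0 0 0.014 0 0 0;0 0 0 0 0 0")

```text
t: 11.9
tcp_pos: [0.4601, 0.2432, 0.121]
tcp_rot: [[0.161, 0.987, -0.002], [0.987, -0.161, -0.001], [-0.001, -0.002, -1.0]]
wrist_force: [0.8, 0.6, 0.4]
opening: 0.0918
```

>>> send_rows(moves="0 0 0 0 0 0;0 0 0 0 0 0;0 0 0 0 0 0;0 0 0 0 0 0;0 0 0 0 0 0;0 0 0 0 0 0", fingers=0)

```text
t: 12.65
tcp_pos: [0.4608, 0.2443, 0.1223]
tcp_rot: [[0.16, 0.987, 0.001], [0.987, -0.16, 0.0], [0.0, 0.001, -1.0]]
wrist_force: [-0.3, 0.7, 6.4]
opening: 0.0603
```

```bash
python3 mv.py .4797 -.0811 .25 85.07
```

```text
d tool mm [-318.1   70.9 -127.7] rv [ 0.06 -0.03 -4.29] | rows>= 5.601026082517244
  in goal frame [-322.6   46.8 -127.7] cur [0.4608 0.2443 0.1223] yaw 80.78 j [0.26 0.24 1.89 0.   1.01 0.42] F [-0.3  0.7  6.4] op 0.0603 t 12.65
```

>>> send_rows(moves="0 0 -0.043 0 0 0;0 0 -0.043 0 0 -2;0 0 -0.042 0 0 -2.3;-0.046 0.007 0 0 0 0;-0.046 0.007 0 0 0 0;-0.046 0.007 0 0 0 0;-0.046 0.007 0 0 0 0;-0.046 0.007 0 0 0 0")

```text
t: 13.65
tcp_pos: [0.4749, 0.0106, 0.2489]
tcp_rot: [[0.086, 0.996, -0.001], [0.996, -0.086, 0.0], [0.0, -0.001, -1.0]]
wrist_force: [0.3, -0.6, -0.6]
opening: 0.0605
```

>>> send_rows(moves="-0.046 0.006 0 0 0 0;-0.046 0.006 0 0 0 0;0 0 0 0 0 0;0 0 0 0 0 0")

```text
t: 14.15
tcp_pos: [0.4791, -0.0802, 0.249]
tcp_rot: [[0.086, 0.996, -0.001], [0.996, -0.086, 0.001], [0.001, -0.002, -1.0]]
wrist_force: [0.5, -0.4, -2.0]
opening: 0.0603
```

```bash
python3 mv.py .4797 -.0811 .134 85.07
```

```text
d tool mm [ -1.    0.9 115. ] rv [-0.09 -0.06 -0.01] | rows>= 1.8397174269715668
  in goal frame [ -0.9   0.7 115. ] cur [ 0.4791 -0.0802  0.249 ] yaw 85.06 j [-0.42 -0.03  1.9   0.    1.27 -0.33] F [ 0.5 -0.4 -2. ] op 0.0603 t 14.15
```

>>> send_rows(moves="-0.001 0.001 0.02 0 0 0;0 0 0.01 0 0 0;0 0 0 0 0 0")

```text
t: 14.52
tcp_pos: [0.4798, -0.0807, 0.2187]
tcp_rot: [[0.085, 0.996, -0.002], [0.996, -0.085, 0.001], [0.001, -0.002, -1.0]]
wrist_force: [-0.9, 0.4, -2.1]
opening: 0.0605
```

```bash
python3 mv.py .4797 -.0811 .134 85.07;python3 - <<'E'
from ov import *
s=snapshot("side");st=get_state();P=st["tcp_pos"]; zb=P[2]-.1222
b=[box((.477,-.1125,-.086),-.03,.03,-.014,.014,.012,.082),box((P[0],P[1],-.086),-.03,.03,-.014,.014,zb,zb+.07)]
draw(s,b,(225,125,360,235),5.5,"o_s4.png")
E
```

```text
d tool mm [-0.5  0.1 84.7] rv [-0.14 -0.05  0.08] | rows>= 1.3548417058153628
  in goal frame [-0.4 -0.1 84.7] cur [ 0.4798 -0.0807  0.2187] yaw 85.15 j [-0.42  0.01  1.93  0.    1.21 -0.33] F [-0.9  0.4 -2.1] op 0.0605 t 14.53
```

View pics/o_s4.png

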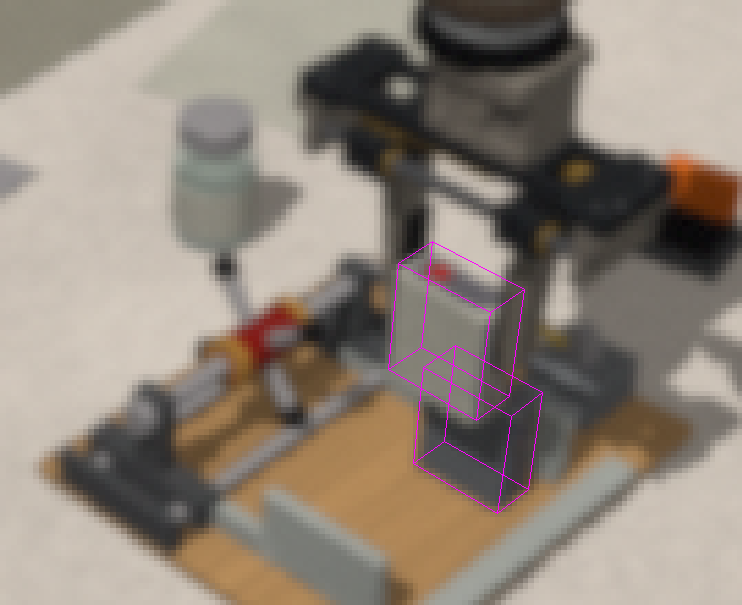

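>>> send_rows(moves="0 0 0.03 0 0 0;0 0 0.03 0 0 0;0 0 0.016 0 0 0;0 0 0.007 0 0 0;0 0 0.002 0 0 0;0 0 0 0 0 0")

```text
t: 15.32
tcp_pos: [0.4811, -0.0821, 0.1356]
tcp_rot: [[0.086, 0.996, 0.001], [0.996, -0.086, -0.001], [-0.001, 0.002, -1.0]]
wrist_force: [-0.1, 0.4, -2.4]
opening: 0.0605
```

```bash
python3 mv.py .4797 -.0811 .134 85.07
```

```text
d tool mm [ 0.8 -1.4  1.6] rv [0.09 0.03 0.01] | rows>= 0.03652218088117237
  in goal frame [ 0.8 -1.4  1.6] cur [ 0.4811 -0.0821  0.1356] yaw 85.08 j [-0.42  0.14  1.98  0.    1.02 -0.33] F [-0.1  0.4 -2.4] op 0.0605 t 15.32
```

>>> send_rows(moves="0 -0.001 0.001 0 0 0;0 0 0 0 0 0;0 0 0.001 0 0 0;0 0 0 0 0 0")

```text
t: 15.82
tcp_pos: [0.48, -0.082, 0.1343]
tcp_rot: [[0.086, 0.996, 0.001], [0.996, -0.086, -0.001], [-0.001, 0.001, -1.0]]
wrist_force: [-4.7, 0.1, 10.0]
opening: 0.0603
```

Contact with the deck (10 N). Release and go up; next the yellow one.

>>> send_rows(moves="0 0 0 0 0 0;0 0 0 0 0 0;0 0 0 0 0 0;0 0 -0.02 0 0 0;0 0 -0.04 0 0 0;0 0 -0.045 0 0 0;0 0 0 0 0 0", fingers=1)

```text
t: 16.7
tcp_pos: [0.4815, -0.0826, 0.2415]
tcp_rot: [[0.086, 0.996, 0.007], [0.996, -0.086, -0.003], [-0.003, 0.008, -1.0]]
wrist_force: [0.6, -0.1, -0.7]
opening: 0.0919
```

```bash
python3 mv.py .444 .355 .25 94.3
```

```text
d tool mm [432.7 -74.8 -10.1] rv [ 0.42  0.18 -9.22] | rows>= 7.028047203544461
  in goal frame [439.1  -4.6  -8.5] cur [ 0.4815 -0.0826  0.2415] yaw 85.08 j [-0.42 -0.02  1.91  0.    1.24 -0.33] F [ 0.6 -0.1 -0.7] op 0.0919 t 16.7
```

>>> send_rows(moves="0.054 -0.0093 -0.001 0 0 0;0.054 -0.0093 -0.001 0 0 0;0.054 -0.0093 -0.001 0 0 0;0.054 -0.0093 -0.001 0 0 0;0.054 -0.0093 -0.001 0 0 0;0.054 -0.0093 -0.001 0 0 0;0.054 -0.0093 -0.001 0 0 0;0.054 -0.0093 -0.001 0 0 -9.2")

```text
t: 17.7
tcp_pos: [0.4415, 0.3566, 0.244]
tcp_rot: [[-0.079, 0.997, -0.002], [0.997, 0.079, -0.001], [-0.001, -0.002, -1.0]]
wrist_force: [0.9, -0.3, 0.6]
opening: 0.0919
```

>>> send_rows(moves="0 0 0 0 0 0;0 0 0 0 0 0")

```text
t: 17.95
tcp_pos: [0.442, 0.3545, 0.2443]
tcp_rot: [[-0.074, 0.997, -0.002], [0.997, 0.074, -0.002], [-0.001, -0.002, -1.0]]
wrist_force: [0.6, 0.4, 0.9]
opening: 0.0919
```

```bash
python3 mv.py .444 .355 .12 94.3;python3 - <<'E'
from ov import *
s=snapshot("side");p=snapshot("top")
b=[box((.477,-.1125,-.086),-.03,.03,-.014,.014,.012,.082),box((.4800,-.0815,-.086),-.03,.03,-.014,.014,.012,.082)]
draw(p,b,(220,172,330,272),6,"o_t5.png")
draw(s,[box((.444,.355,.075),-.03,.03,-.014,.014,0,.07)],(150,200,290,340),4,"o_s5.png")
E
```

```text
d tool mm [  0.5   2.3 124.3] rv [-0.12  0.08 -0.05] | rows>= 1.9886728098734026
  in goal frame [  0.4   2.1 124.3] cur [0.442  0.3545 0.2443] yaw 94.25 j [ 0.46  0.19  1.68 -0.    1.27  0.39] F [0.6 0.4 0.9] op 0.0919 t 17.95
```

View pics/o_t5.png

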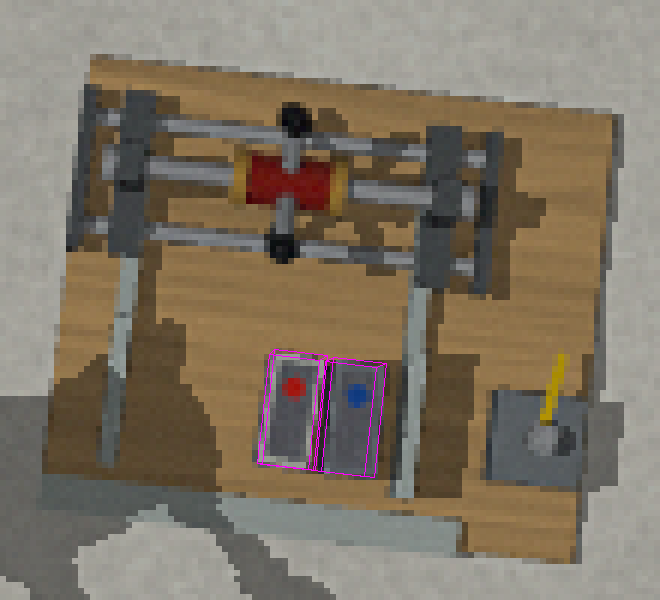

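View pics/o_s5.png

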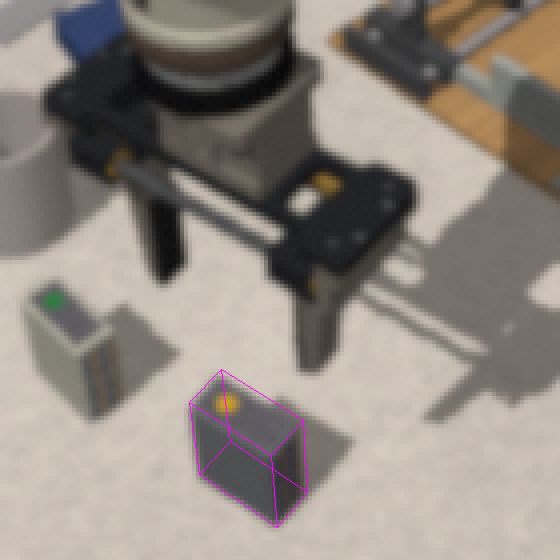

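>>> send_rows(moves="0 0.001 0.04 0 0 0;0 0 0.04 0 0 0;0 0 0.03 0 0 0;0 0 0.013 0 0 0;0 0 0 0 0 0")

```text
t: 18.68
tcp_pos: [0.4434, 0.3544, 0.1224]
tcp_rot: [[-0.073, 0.997, -0.001], [0.997, 0.073, -0.001], [-0.0, -0.001, -1.0]]
wrist_force: [-0.8, 0.2, 0.8]
opening: 0.0917
```

>>> send_rows(moves="0 0 0 0 0 0;0 0 0 0 0 0;0 0 0 0 0 0;0 0 0 0 0 0;0 0 0 0 0 0;0 0 0 0 0 0", fingers=0)

```text
t: 19.42
tcp_pos: [0.444, 0.3554, 0.1235]
tcp_rot: [[-0.075, 0.997, 0.001], [0.997, 0.075, 0.001], [0.0, 0.001, -1.0]]
wrist_force: [-0.2, -0.2, 5.6]
opening: 0.06
```

```bash
python3 mv.py .4824 -.0496 .25 85.07
```

```text
d tool mm [-406.6    8.2 -126.7] rv [ 0.08 -0.03  9.21] | rows>= 6.816059556702712
  in goal frame [-400.2   73.  -126.5] cur [0.444  0.3554 0.1235] yaw 94.28 j [ 0.46  0.35  1.75 -0.    1.04  0.39] F [-0.2 -0.2  5.6] op 0.06 t 19.43
```

>>> send_rows(moves="0 0 -0.042 0 0 0;0 0 -0.042 0 0 4.6;0 0 -0.042 0 0 4.6;-0.05 0.009 0 0 0 0;-0.05 0.009 0 0 0 0;-0.05 0.009 0 0 0 0;-0.05 0.009 0 0 0 0;-0.05 0.009 0 0 0 0")

```text
t: 20.42
tcp_pos: [0.4659, 0.1008, 0.2476]
tcp_rot: [[0.086, 0.996, -0.002], [0.996, -0.086, 0.0], [0.0, -0.002, -1.0]]
wrist_force: [0.5, -0.1, -2.1]
opening: 0.0595
```

>>> send_rows(moves="-0.05 0.009 0 0 0 0;-0.05 0.009 0 0 0 0;-0.05 0.009 0.015 0 0 0;0 0 0.015 0 0 0;0 0 0 0 0 0")

```text
t: 21.05
tcp_pos: [0.4793, -0.0485, 0.2164]
tcp_rot: [[0.086, 0.996, -0.005], [0.996, -0.086, 0.003], [0.002, -0.005, -1.0]]
wrist_force: [-0.8, -0.0, -1.7]
opening: 0.0601
```

```bash
python3 mv.py .4824 -.0496 .1355 85.07;python3 - <<'E'
from ov import *
s=snapshot("side");st=get_state();P=st["tcp_pos"]; zb=P[2]-.123
b=[box((.48,-.0818,-.086),-.03,.03,-.014,.014,.012,.082),box((P[0],P[1],-.086),-.03,.03,-.014,.014,zb,zb+.07)]
draw(s,b,(225,125,360,235),5.5,"o_s6.png")
E
```

```text
d tool mm [-1.   3.6 80.9] rv [-0.3  -0.12 -0.02] | rows>= 1.2956690689313444
  in goal frame [-0.8  3.2 80.9] cur [ 0.4793 -0.0485  0.2164] yaw 85.05 j [-0.35  0.    1.94  0.    1.2  -0.27] F [-0.8 -0.  -1.7] op 0.0601 t 21.05
```

View pics/o_s6.png

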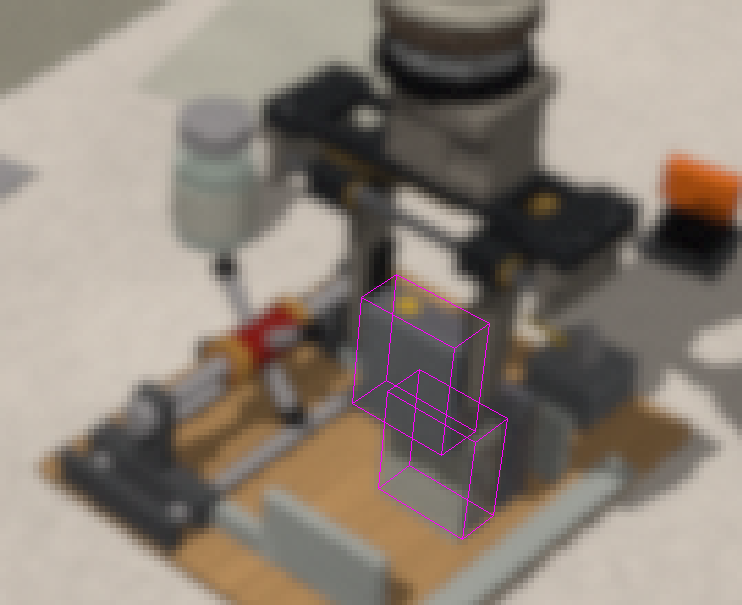

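>>> send_rows(moves="-0.001 0.003 0.03 0 0 0;0 0 0.03 0 0 0;0 0 0.013 0 0 0;0 0 0.006 0 0 0;0 0 0.001 0 0 0;0 0 0 0 0 0")

```text
t: 21.85
tcp_pos: [0.4843, -0.0509, 0.1395]
tcp_rot: [[0.086, 0.996, 0.001], [0.996, -0.086, -0.0], [-0.0, 0.001, -1.0]]
wrist_force: [-0.5, 0.3, -1.9]
opening: 0.0598
```

```bash
python3 mv.py .4824 -.0496 .1355 85.07
```

```text
d tool mm [ 1.1 -2.   4. ] rv [0.08 0.02 0.01] | rows>= 0.07383367497068864
  in goal frame [ 1.1 -2.   4. ] cur [ 0.4843 -0.0509  0.1395] yaw 85.08 j [-0.35  0.13  1.98  0.    1.03 -0.27] F [-0.5  0.3 -1.9] op 0.0598 t 21.85
```

>>> send_rows(moves="0.001 -0.002 0.002 0 0 0;0 0 0.001 0 0 0;0 0 0 0 0 0;0 0 0 0 0 0")

```text
t: 22.35
tcp_pos: [0.4819, -0.0497, 0.1358]
tcp_rot: [[0.086, 0.996, 0.0], [0.996, -0.086, -0.0], [-0.0, 0.0, -1.0]]
wrist_force: [1.1, -0.3, -1.1]
opening: 0.0595
```

>>> send_rows(moves="0 0 0.001 0 0 0;0 0 0 0 0 0")

```text
t: 22.6
tcp_pos: [0.482, -0.0499, 0.1354]
tcp_rot: [[0.086, 0.996, 0.0], [0.996, -0.086, -0.0], [-0.0, 0.0, -1.0]]
wrist_force: [-3.0, 1.0, 5.4]
opening: 0.0603
```

Contact. Release, and go for green.

>>> send_rows(moves="0 0 0 0 0 0;0 0 0 0 0 0;0 0 0 0 0 0;0 0 -0.02 0 0 0;0 0 -0.04 0 0 0;0 0 -0.045 0 0 0;0 0 0 0 0 0", fingers=1)

```text
t: 23.48
tcp_pos: [0.484, -0.0504, 0.2436]
tcp_rot: [[0.086, 0.996, 0.008], [0.996, -0.086, -0.003], [-0.002, 0.008, -1.0]]
wrist_force: [-0.4, -0.4, 0.2]
opening: 0.0916
```

```bash
python3 mv.py .575 .371 .25 86.2
```

```text
d tool mm [427.6  54.6  -6.8] rv [ 0.46  0.13 -1.12] | rows>= 6.898116458432663
  in goal frame [426.5  62.9  -6.4] cur [ 0.484  -0.0504  0.2436] yaw 85.08 j [-0.35 -0.02  1.91  0.    1.25 -0.27] F [-0.4 -0.4  0.2] op 0.0916 t 23.48
```

>>> send_rows(moves="0.055 0.007 0 0 0 -1.1;0.055 0.008 0 0 0 0;0.055 0.008 0 0 0 0;0.055 0.008 0 0 0 0;0.055 0.008 0 0 0 0;0.055 0.008 0 0 0 0;0.055 0.008 0 0 0 0;0.042 0.007 0 0 0 0")

```text
t: 24.48
tcp_pos: [0.5726, 0.3741, 0.2375]
tcp_rot: [[0.066, 0.998, -0.002], [0.998, -0.066, -0.001], [-0.001, -0.002, -1.0]]
wrist_force: [0.3, -0.0, -0.1]
opening: 0.092
```

>>> send_rows(moves="0 0 0 0 0 0;0 0 0 0 0 0")

```text
t: 24.72
tcp_pos: [0.5727, 0.3713, 0.2382]
tcp_rot: [[0.067, 0.998, -0.002], [0.998, -0.067, -0.001], [-0.002, -0.002, -1.0]]
wrist_force: [0.4, -0.7, 0.3]
opening: 0.0918
```

```bash
python3 mv.py .575 .371 .12 86.2;python3 - <<'E'
from ov import *
s=snapshot("side");p=snapshot("top")
b=[box((.482,-.0499,-.086),-.03,.03,-.014,.014,.012,.082)]
draw(p,b,(220,172,330,272),6,"o_t7.png")
draw(s,[box((.575,.371,-.067),-.03,.03,-.014,.014,0,.07)],(130,200,290,340),4,"o_s7.png")
E
```

```text
d tool mm [1.000e-01 2.500e+00 1.182e+02] rv [-0.12  0.09 -0.03] | rows>= 1.891074328736517
  in goal frame [-1.000e-01  2.300e+00  1.182e+02] cur [0.5727 0.3713 0.2382] yaw 86.17 j [ 0.4   0.48  1.32 -0.    1.34  0.47] F [ 0.4 -0.7  0.3] op 0.0918 t 24.73
```

View pics/o_t7.png

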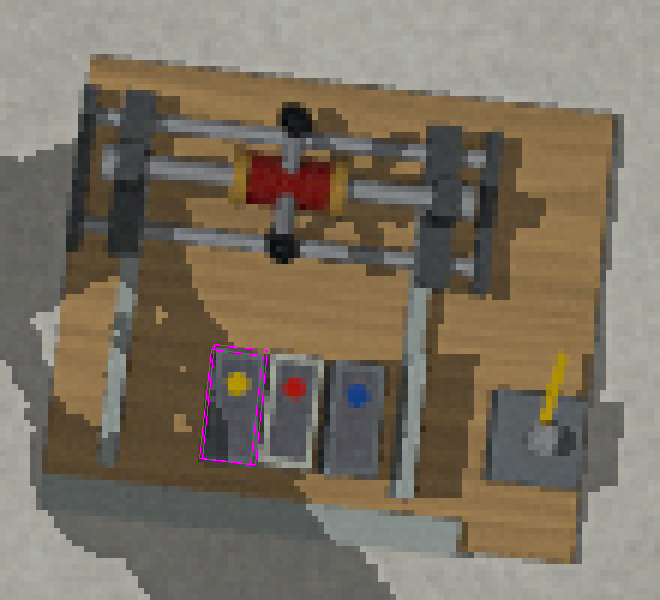

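View pics/o_s7.png

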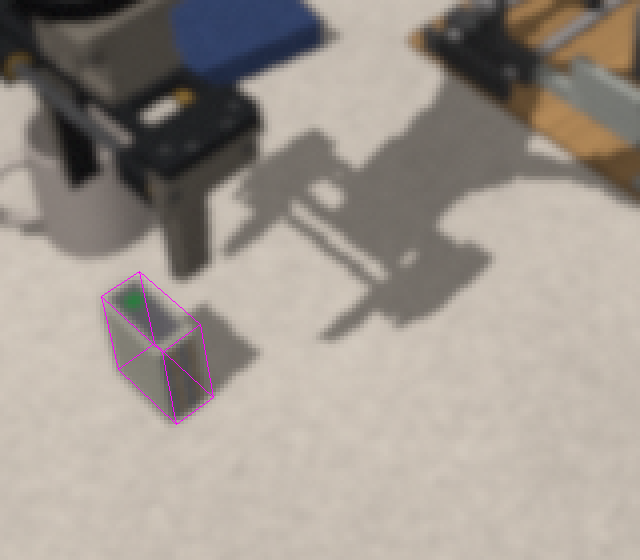

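>>> send_rows(moves="0 0.001 0.04 0 0 0;0 0 0.035 0 0 0;0 0 0.03 0 0 0;0 0 0.012 0 0 0;0 0 0 0 0 0")

```text
t: 25.45
tcp_pos: [0.5741, 0.3712, 0.1224]
tcp_rot: [[0.068, 0.998, -0.001], [0.998, -0.068, -0.0], [-0.001, -0.001, -1.0]]
wrist_force: [-0.6, 0.6, 0.9]
opening: 0.0919
```

>>> send_rows(moves="0 0 0 0 0 0;0 0 0 0 0 0;0 0 0 0 0 0;0 0 0 0 0 0;0 0 0 0 0 0;0 0 0 0 0 0", fingers=0)

```text
t: 26.2
tcp_pos: [0.5751, 0.3722, 0.1238]
tcp_rot: [[0.067, 0.998, 0.002], [0.998, -0.067, 0.001], [0.001, 0.002, -1.0]]
wrist_force: [2.8, 1.2, 3.8]
opening: 0.0599
```

```bash
python3 mv.py .4851 -.0182 .25 85.07
```

```text
d tool mm [-395.4  -63.4 -126.8] rv [ 0.13 -0.06  1.1 ] | rows>= 6.721422579416117
  in goal frame [-396.7  -56.1 -126.2] cur [0.5751 0.3722 0.1238] yaw 86.17 j [ 0.4   0.61  1.39 -0.    1.14  0.47] F [2.8 1.2 3.8] op 0.0599 t 26.2
```

>>> send_rows(moves="0 0 -0.042 0 0 0;0 0 -0.042 0 0 1.1;0 0 -0.042 0 0 0;-0.0495 -0.007 0 0 0 0;-0.0495 -0.007 0 0 0 0;-0.0495 -0.007 0 0 0 0;-0.0495 -0.007 0 0 0 0;-0.0495 -0.007 0 0 0 0")

```text
t: 27.2
tcp_pos: [0.5162, 0.1271, 0.2471]
tcp_rot: [[0.085, 0.996, -0.004], [0.996, -0.085, -0.0], [-0.0, -0.004, -1.0]]
wrist_force: [0.7, 0.1, -2.1]
opening: 0.0598
```

>>> send_rows(moves="-0.0495 -0.007 0 0 0 0;-0.0495 -0.007 0 0 0 0;-0.0495 -0.007 0.015 0 0 0;0 0 0.015 0 0 0;0 0 0 0 0 0")

```text
t: 27.82
tcp_pos: [0.4828, -0.0168, 0.2164]
tcp_rot: [[0.086, 0.996, -0.005], [0.996, -0.086, 0.002], [0.002, -0.005, -1.0]]
wrist_force: [0.3, 1.1, -2.3]
opening: 0.0602
```

```bash
python3 mv.py .4851 -.0182 .1358 85.07;python3 - <<'E'
from ov import *
s=snapshot("side");st=get_state();P=st["tcp_pos"]; zb=P[2]-.1235
b=[box((.482,-.0499,-.086),-.03,.03,-.014,.014,.012,.082),box((P[0],P[1],-.086),-.03,.03,-.014,.014,zb,zb+.07)]
draw(s,b,(225,125,360,255),4.5,"o_s8.png")
E
```

```text
d tool mm [-1.3  2.8 80.6] rv [-0.31 -0.1  -0.02] | rows>= 1.290674329707109
  in goal frame [-1.2  2.4 80.6] cur [ 0.4828 -0.0168  0.2164] yaw 85.05 j [-0.29  0.01  1.93  0.    1.2  -0.2 ] F [ 0.3  1.1 -2.3] op 0.0602 t 27.82
```

View pics/o_s8.png

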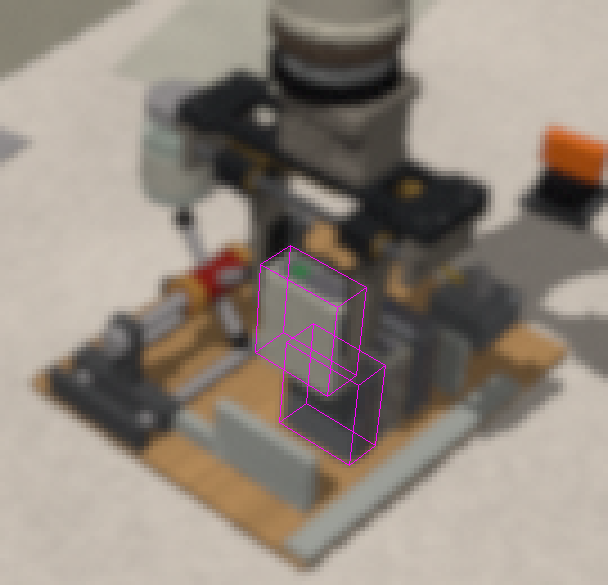

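>>> send_rows(moves="-0.001 0.002 0.03 0 0 0;0 0 0.03 0 0 0;0 0 0.013 0 0 0;0 0 0.006 0 0 0;0 -0.001 0.001 0 0 0;0 0 0 0 0 0;0 0 0 0 0 0")

```text
t: 28.75
tcp_pos: [0.4858, -0.019, 0.1395]
tcp_rot: [[0.086, 0.996, 0.001], [0.996, -0.086, -0.0], [-0.0, 0.002, -1.0]]
wrist_force: [0.1, -0.2, -1.5]
opening: 0.0598
```

```bash
python3 mv.py .4851 -.0182 .1358 85.07
```

```text
d tool mm [ 0.7 -0.8  3.7] rv [0.09 0.02 0.  ] | rows>= 0.06179100113690626
  in goal frame [ 0.7 -0.8  3.7] cur [ 0.4858 -0.019   0.1395] yaw 85.07 j [-0.29  0.13  1.98  0.    1.03 -0.2 ] F [ 0.1 -0.2 -1.5] op 0.0598 t 28.75
```

>>> send_rows(moves="0.001 -0.001 0.002 0 0 0;0 0 0.001 0 0 0;0 0 0 0 0 0;0 0 0.001 0 0 0;0 0 0 0 0 0")

```text
t: 29.38
tcp_pos: [0.4845, -0.0178, 0.1357]
tcp_rot: [[0.086, 0.996, -0.001], [0.996, -0.086, -0.0], [-0.0, -0.001, -1.0]]
wrist_force: [-4.9, 0.2, 8.7]
opening: 0.0597
```

>>> send_rows(moves="0 0 0 0 0 0;0 0 0 0 0 0;0 0 0 0 0 0;0 0 -0.02 0 0 0;0 0 -0.04 0 0 0;0 0 -0.045 0 0 0;0 0 -0.04 0 0 0;0 0 0 0 0 0", fingers=1)

```text
t: 30.38
tcp_pos: [0.4862, -0.0183, 0.2833]
tcp_rot: [[0.086, 0.996, 0.007], [0.996, -0.086, -0.002], [-0.001, 0.007, -1.0]]
wrist_force: [-0.1, 0.1, 0.5]
opening: 0.0918
```

>>> send_rows(moves="0 0 0 0 0 10;0 0 0 0 0 10;0 0 0 0 0 10;0 0 0 0 0 10;0 0 0 0 0 10;0 0 0 0 0 10;0 0 0 0 0 10;0 0 0 0 0 10", fingers=0)

```text
t: 31.38
tcp_pos: [0.4837, -0.0176, 0.2778]
tcp_rot: [[0.997, 0.083, -0.003], [0.083, -0.997, 0.001], [-0.003, -0.001, -1.0]]
wrist_force: [0.4, -0.3, 0.2]
opening: 0.0137
```

>>> send_rows(moves="0 0 0 0 0 10;0 0 0 0 0 0;0 0 0 0 0 0")

```text
t: 31.75
tcp_pos: [0.4841, -0.0177, 0.2788]
tcp_rot: [[0.997, -0.083, -0.001], [-0.083, -0.997, 0.0], [-0.001, -0.0, -1.0]]
wrist_force: [-0.2, -0.8, 0.1]
opening: 0.0005
```

```bash
python3 mv.py .5956 -.0752 .178 -4.93;python3 - <<'E'
from ov import *
s=snapshot("side");p=snapshot("top")
draw(p,[],(220,172,330,272),6,"t9.png");draw(s,[],(225,125,360,255),4.5,"s9.png")
E
```

```text
d tool mm [116.   48.1 100.6] rv [-0.02  0.08  0.16] | rows>= 2.5752999523065796
  in goal frame [116.   47.7 100.8] cur [ 0.4841 -0.0177  0.2788] yaw -4.77 j [-0.29 -0.06  1.87 -0.    1.33  1.37] F [-0.2 -0.8  0.1] op 0.0005 t 31.75
```

View pics/t9.png

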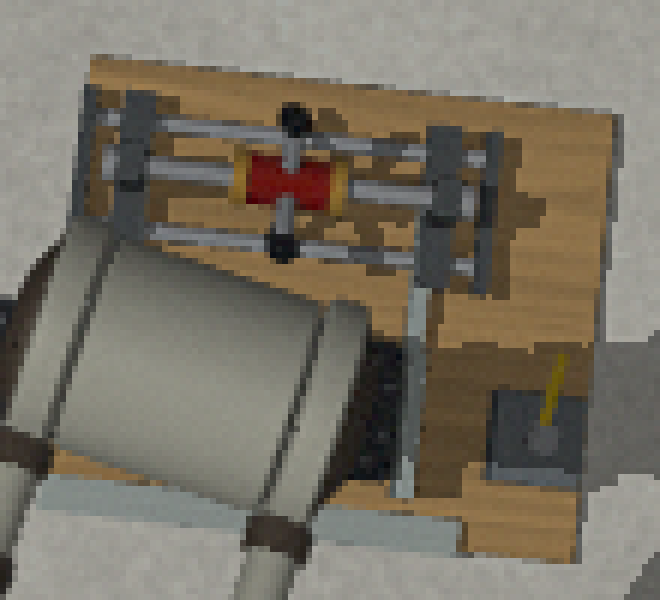

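View pics/s9.png

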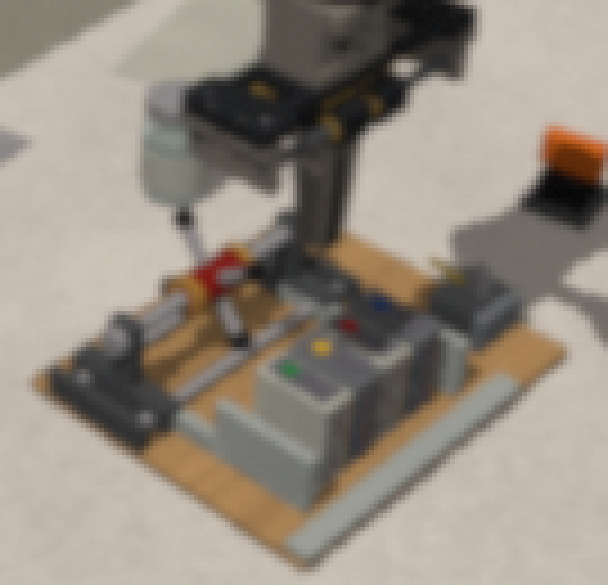

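>>> send_rows(moves="0.039 0.016 0 0 0 0;0.039 0.016 0 0 0 0;0.038 0.016 0 0 0 0;0 0 0.03 0 0 0;0 0 0 0 0 0;0 0 0 0 0 0")

```text
t: 32.6
tcp_pos: [0.5959, -0.0754, 0.2504]
tcp_rot: [[0.996, -0.085, 0.001], [-0.085, -0.996, -0.0], [0.001, 0.0, -1.0]]
wrist_force: [0.7, 0.1, 0.4]
opening: 0.0004
```

```bash
python3 mv.py .5956 -.0752 .178 -4.93;python3 - <<'E'
from ov import *
s=snapshot("side")
draw(s,[],(225,105,325,225),5,"s10.png")
E
```

```text
d tool mm [-0.3 -0.2 72.4] rv [ 0.01 -0.03  0.05] | rows>= 1.1586833991045795
  in goal frame [-0.3 -0.2 72.4] cur [ 0.5959 -0.0754  0.2504] yaw -4.88 j [-0.33  0.27  1.58  0.    1.3   1.33] F [0.7 0.1 0.4] op 0.0004 t 32.6
```

View pics/s10.png

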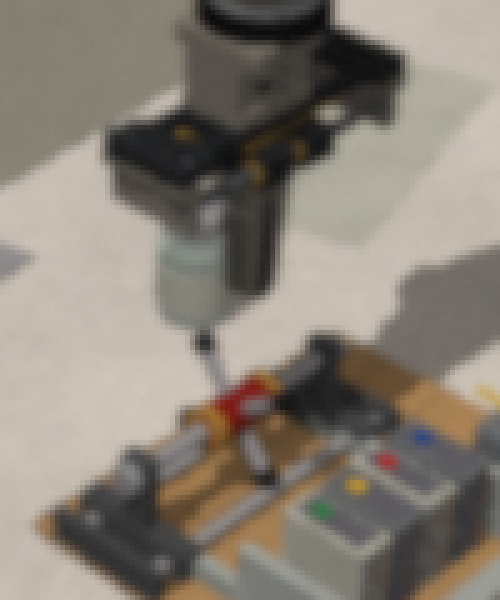

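>>> send_rows(moves="0 0 0.03 0 0 0;0 0 0.02 0 0 0;0 0 0.01 0 0 0;0 0 0 0 0 0")

```text
t: 33.15
tcp_pos: [0.5956, -0.0754, 0.1893]
tcp_rot: [[0.996, -0.086, -0.001], [-0.086, -0.996, 0.0], [-0.001, -0.0, -1.0]]
wrist_force: [-0.1, 0.3, 0.1]
opening: 0.0005
```

>>> send_rows(moves="0 0 0.007 0 0 0;0 0 0.005 0 0 0;0 0 0 0 0 0")

```text
t: 33.52
tcp_pos: [0.5957, -0.0755, 0.1773]
tcp_rot: [[0.996, -0.086, -0.001], [-0.086, -0.996, 0.0], [-0.001, -0.0, -1.0]]
wrist_force: [-0.2, 0.2, 0.5]
opening: 0.0003
```

```bash
python3 mv.py .5956 -.0752 .178 -4.93;python3 - <<'E'
from ov import *
s=snapshot("side")
draw(s,[],(225,105,325,225),5,"s11.png")
E
```

```text
d tool mm [-0.1 -0.3 -0.7] rv [-0.01  0.04  0.01] | rows>= 0.011777240500753945
  in goal frame [-0.1 -0.3 -0.7] cur [ 0.5957 -0.0755  0.1773] yaw -4.92 j [-0.33  0.35  1.63  0.    1.16  1.33] F [-0.2  0.2  0.5] op 0.0003 t 33.52
```

View pics/s11.png

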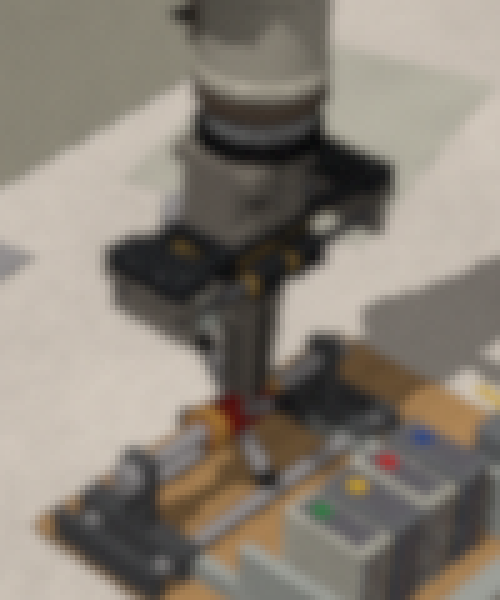

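>>> send_rows(moves="0.006 0 0 0 0 0;0.006 0 0 0 0 0")

```text
t: 33.83
tcp_pos: [0.6056, -0.0763, 0.1764]
tcp_rot: [[0.996, -0.085, -0.009], [-0.085, -0.996, 0.001], [-0.009, -0.0, -1.0]]
wrist_force: [-9.7, -0.7, 0.7]
opening: 0.0003
```

>>> send_rows(moves="0.006 0 0 0 0 0;0.005 0 0 0 0 0;0.005 0 0 0 0 0")

```text
t: 34.2
tcp_pos: [0.6228, -0.0778, 0.1771]
tcp_rot: [[0.996, -0.086, -0.005], [-0.086, -0.996, 0.001], [-0.005, -0.0, -1.0]]
wrist_force: [-5.5, 0.3, 1.7]
opening: 0.0011
```

```bash
python3 mv.py .5956 -.0752 .178 -4.93;python3 - <<'E'
from ov import *
s=snapshot("side")
draw(s,[],(225,105,325,225),5,"s12.png")
E
```

```text
d tool mm [-27.3  -0.3  -0.8] rv [-0.02  0.27  0.02] | rows>= 0.4368602989184704
  in goal frame [-27.3  -0.2  -0.9] cur [ 0.6228 -0.0778  0.1771] yaw -4.91 j [-0.32  0.41  1.55 -0.    1.19  1.34] F [-5.5  0.3  1.7] op 0.0011 t 34.2
```

View pics/s12.png

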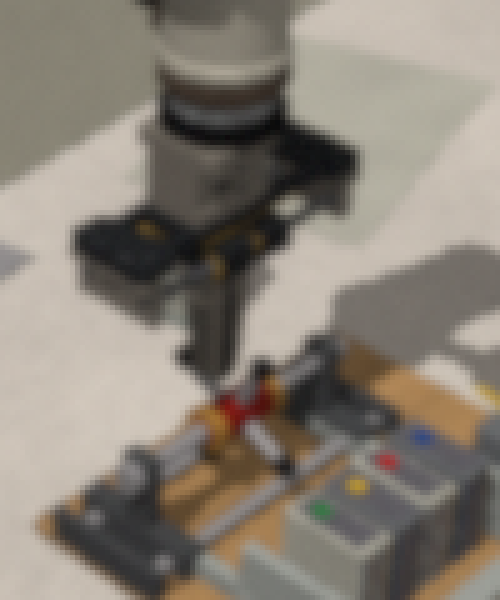

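>>> send_rows(moves="0.003 0 0 0 0 0;0 0 0 0 0 0;0 0 -0.02 0 0 0;0 0 -0.03 0 0 0;0 0 0 0 0 0;-0.033 0 0 0 0 0;-0.033 0 0 0 0 0;0 0 0 0 0 0")

```text
t: 35.25
tcp_pos: [0.5594, -0.0721, 0.2267]
tcp_rot: [[0.996, -0.086, -0.001], [-0.086, -0.996, 0.001], [-0.002, -0.001, -1.0]]
wrist_force: [0.5, 0.2, 0.7]
opening: 0.0006
```

```bash
cat > sl.py <<'E'
from ov import *
import sys
s=snapshot("side")
PR=np.array((.5408,-.0705,-.086)); c,sn=np.cos(PR[2]),np.sin(PR[2]);R=np.array([[c,-sn],[sn,c]])
x0,y0,f=225,145,8
im=cv2.cvtColor(s["color"],cv2.COLOR_RGB2BGR)[y0:y0+75,x0:x0+90]; im=cv2.resize(im,None,fx=f,fy=f,interpolation=cv2.INTER_CUBIC)
for a in range(0,360,10):
    t=np.radians(a); X=[*(R@np.array([.06+.047*np.sin(t),0])+PR[:2]),.07+.047*np.cos(t)]
    u=(proj(s,X)-[x0,y0]+.5)*f; u=tuple(int(v) for v in u)
    cv2.circle(im,u,2,(255,0,255),-1)
    if a%30==0: cv2.putText(im,str(a),u,0,.4,(0,255,255),1)
cv2.imwrite("pics/"+sys.argv[1],im)
st=get_state();P=st["tcp_pos"];print("local xy mm",(R.T@(np.array(P[:2])-PR[:2]))*1e3,"z",P[2],"F",np.round(st["wrist_force"],1),"t",st["t"])
E
python3 sl.py s13.png
```

```text
local xy mm [19.93485115 -0.21603719] z 0.22730926918132738 F [ 0.5 -0.  -0.3] t 35.3
```

View pics/s13.png

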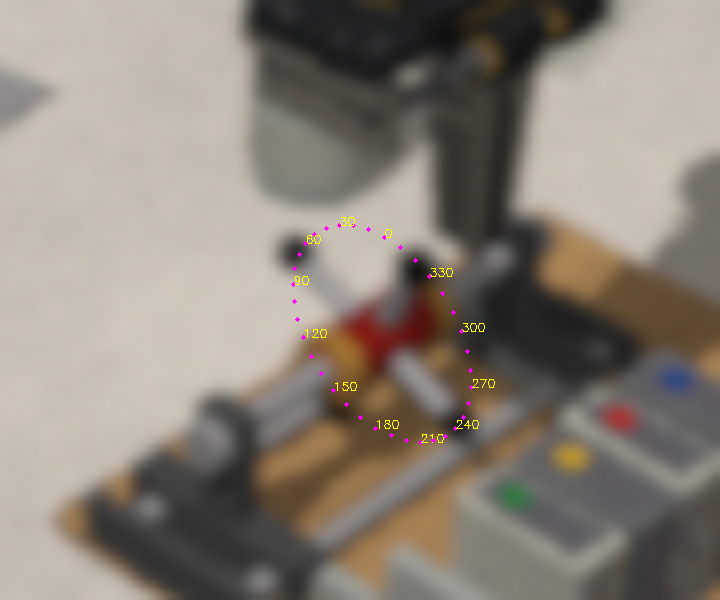

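>>> send_rows(moves="-0.003 0 0 0 0 0;0 0 0.02 0 0 0;0 0 0.02 0 0 0;0 0 0.009 0 0 0;0 0 0 0 0 0")

```text
t: 35.92
tcp_pos: [0.5581, -0.0722, 0.1782]
tcp_rot: [[0.996, -0.086, -0.001], [-0.086, -0.996, 0.0], [-0.001, -0.0, -1.0]]
wrist_force: [0.4, 1.3, -0.6]
opening: 0.0004
```

>>> send_rows(moves="0.008 0 0 0 0 0;0.008 0 0 0 0 0;0.008 0 0 0 0 0")

```text
t: 36.3
tcp_pos: [0.5823, -0.0745, 0.18]
tcp_rot: [[0.996, -0.086, -0.001], [-0.086, -0.996, -0.0], [-0.001, 0.0, -1.0]]
wrist_force: [-5.1, 0.2, 4.3]
opening: 0.0002
```

```bash
python3 sl.py s14.png
```

```text
local xy mm [42.60987078 -0.42274199] z 0.18002826385187226 F [-3.6  0.9  1.9] t 36.35
```

View pics/s14.png

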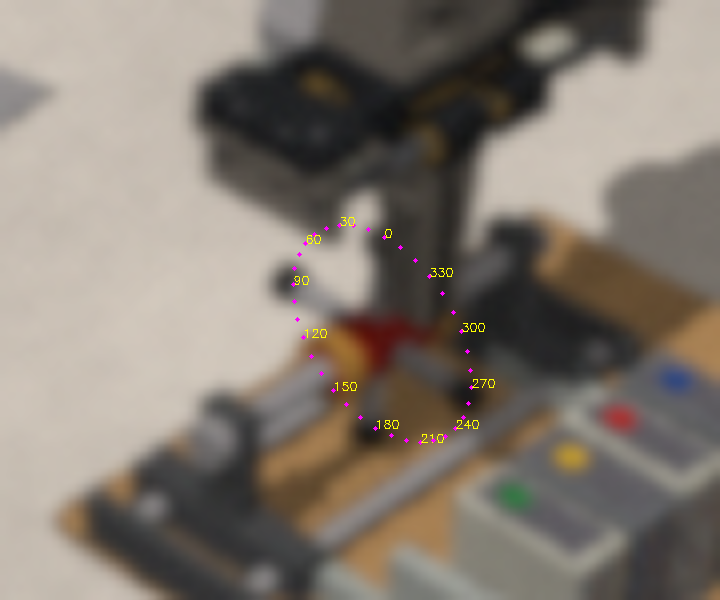

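>>> send_rows(moves="0.008 0 0.001 0 0 0;0.008 0 0 0 0 0;0.008 0 0 0 0 0;0.007 0 0 0 0 0;0.006 0 0 0 0 0;0.005 0 0 0 0 0;0 0 0 0 0 0")

```text
t: 37.22
tcp_pos: [0.6239, -0.078, 0.1777]
tcp_rot: [[0.996, -0.086, -0.001], [-0.086, -0.996, 0.0], [-0.001, -0.0, -1.0]]
wrist_force: [-2.8, -0.5, 0.8]
opening: 0.0006
```

```bash
python3 sl.py s15.png
```

```text
local xy mm [83.42227859 -0.29248924] z 0.17775292134817844 F [-3.6 -0.1  1.1] t 37.275
```

View pics/s15.png

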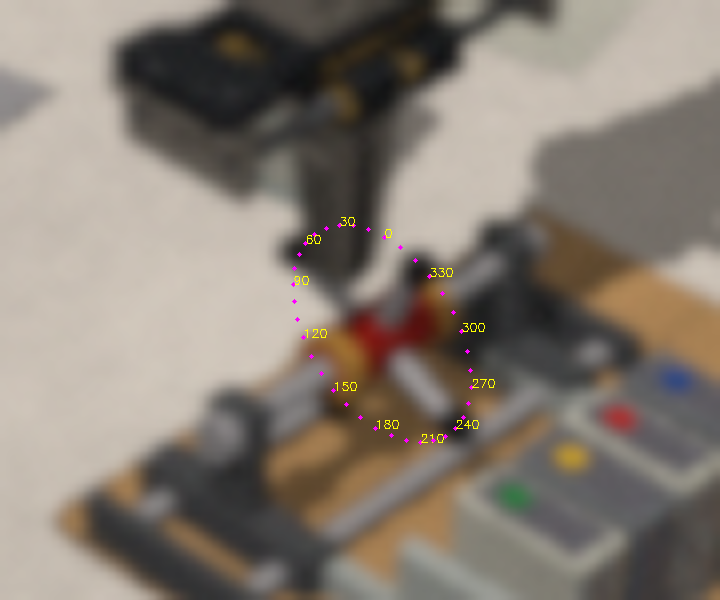

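Same end position as before (~63°). Repeat: 2 mm more, lift, back, down, push.

>>> send_rows(moves="0.002 0 0 0 0 0;0 0 0 0 0 0;0 0 -0.02 0 0 0;0 0 -0.03 0 0 0;0 0 0 0 0 0;-0.034 0 0 0 0 0;-0.034 0 0 0 0 0;0 0 0 0 0 0")

```text
t: 38.28
tcp_pos: [0.5563, -0.0718, 0.2266]
tcp_rot: [[0.996, -0.086, -0.002], [-0.086, -0.996, 0.001], [-0.002, -0.001, -1.0]]
wrist_force: [-0.1, -0.6, -0.1]
opening: 0.0006
```

```bash
python3 sl.py s16.png; python3 - <<'E'
from ov import *
p=snapshot("top");draw(p,[],(220,172,330,272),6,"t16.png")
E
```

```text
local xy mm [16.97297649 -0.21250902] z 0.227342063428234 F [-0.4 -0.5  1.3] t 38.325
```

View pics/s16.png

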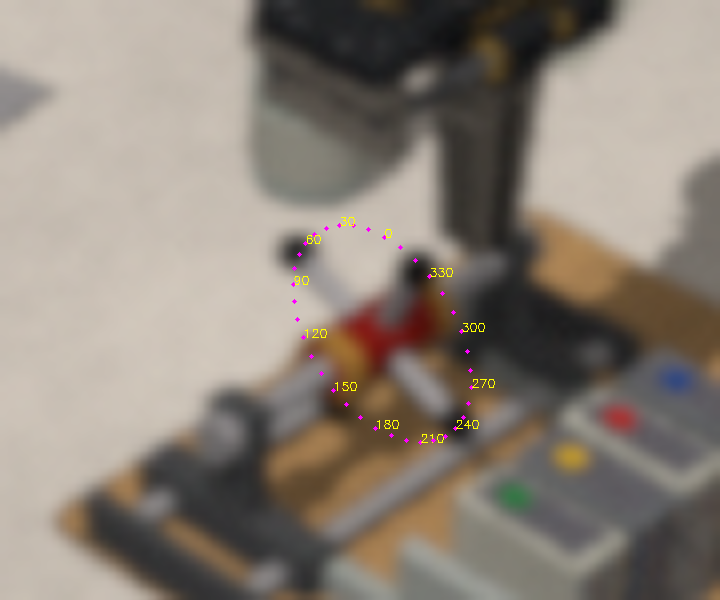

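View pics/t16.png

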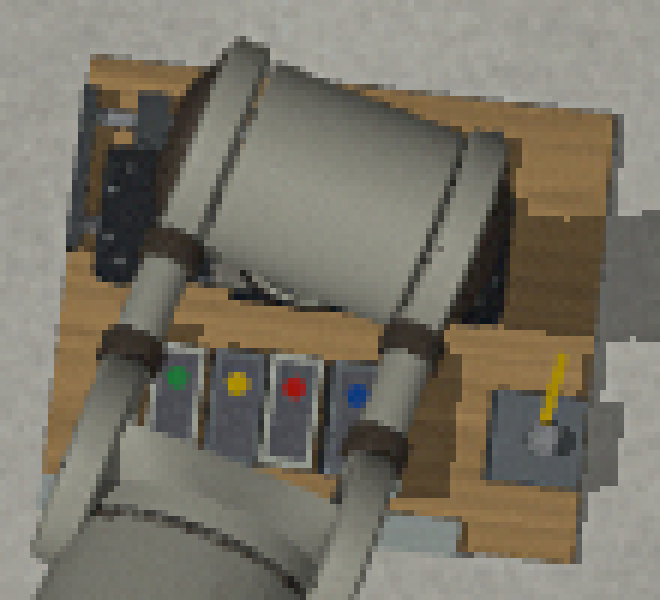

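>>> send_rows(moves="0 0 0.02 0 0 0;0 0 0.02 0 0 0;0 0 0.009 0 0 0;0 0 0 0 0 0;0.008 0 0 0 0 0;0.008 0 0 0 0 0;0.008 0 0 0 0 0;0.008 0 0 0 0 0")

```text
t: 39.38
tcp_pos: [0.5905, -0.0752, 0.1799]
tcp_rot: [[0.996, -0.086, -0.0], [-0.086, -0.996, -0.0], [-0.0, 0.0, -1.0]]
wrist_force: [-6.9, -0.5, 3.5]
opening: 0.0003
```

>>> send_rows(moves="0.008 0 0 0 0 0;0.008 0 0 0 0 0;0.007 0 0 0 0 0;0.006 0 0 0 0 0;0.006 0 0 0 0 0;0.006 0 0 0 0 0;0 0 0 0 0 0")

```text
t: 40.25
tcp_pos: [0.6294, -0.0784, 0.1775]
tcp_rot: [[0.996, -0.086, -0.006], [-0.086, -0.996, 0.001], [-0.006, -0.0, -1.0]]
wrist_force: [-6.7, -0.7, -0.4]
opening: 0.0004
```

```bash
python3 sl.py s17.png
```

```text
local xy mm [88.95854255 -0.27727151] z 0.17752351834504343 F [-6.7  0.2 -0.2] t 40.3
```

View pics/s17.png

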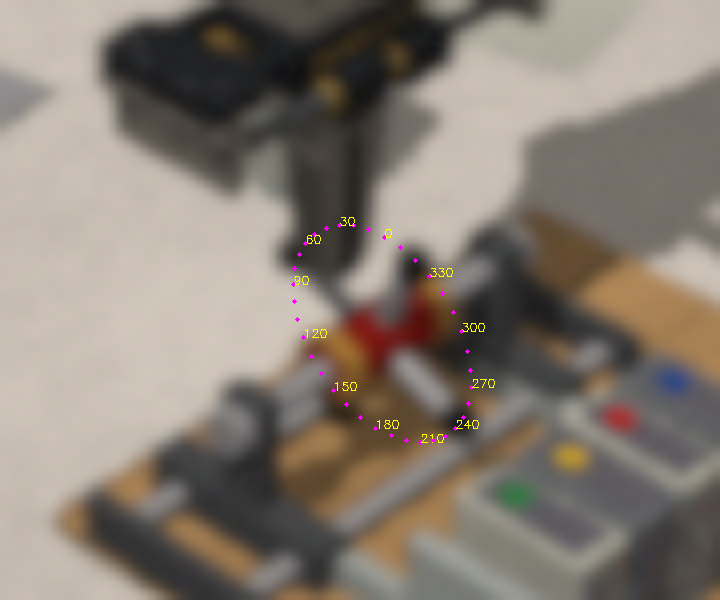

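>>> send_rows(moves="0 0 -0.02 0 0 0;0 0 -0.03 0 0 0;0 0 0 0 0 0;-0.035 0 0 0 0 0;-0.036 0 0 0 0 0;0 0 0 0 0 0")

```text
t: 41.05
tcp_pos: [0.5584, -0.0719, 0.2279]
tcp_rot: [[0.996, -0.086, -0.001], [-0.086, -0.996, 0.001], [-0.001, -0.0, -1.0]]
wrist_force: [-0.8, -0.6, 0.2]
opening: 0.0007
```

```bash
python3 sl.py s18.png; python3 - <<'E'
from ov import *
s=snapshot("side");draw(s,[],(225,155,360,255),5.5,"s18b.png")
E
```

```text
local xy mm [19.15957256 -0.22617669] z 0.22866211285729449 F [ 0.  -0.5 -0.6] t 41.1
```

View pics/s18.png

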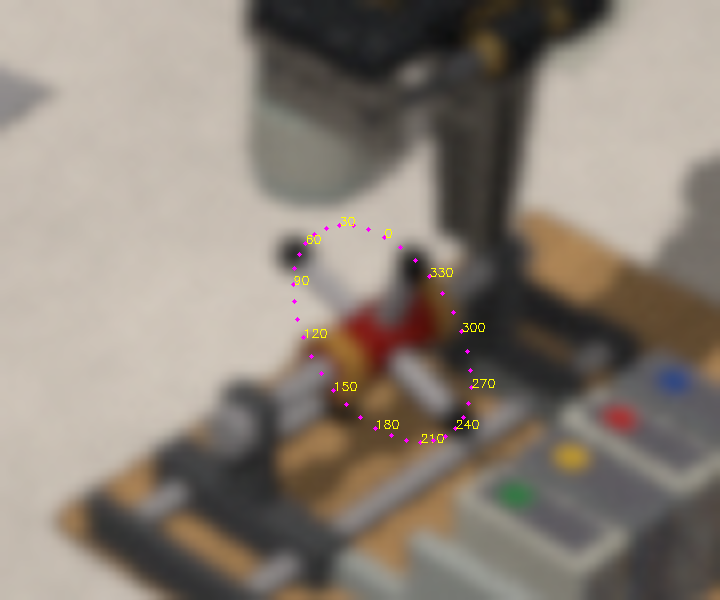

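View pics/s18b.png

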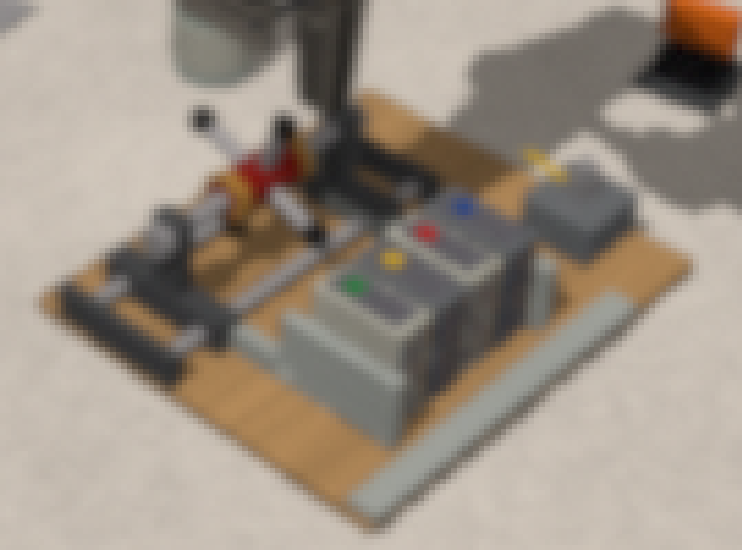

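Jaws are nearly at the row. Next stroke in smaller steps, watching the force.

>>> send_rows(moves="-0.001 0 0.02 0 0 0;0 0 0.02 0 0 0;0 0 0.01 0 0 0;0 0 0 0 0 0;0.008 0 0 0 0 0;0.008 0 0 0 0 0;0.008 0 0 0 0 0;0.006 0 0 0 0 0")

```text
t: 42.15
tcp_pos: [0.5896, -0.0751, 0.1798]
tcp_rot: [[0.996, -0.086, 0.0], [-0.086, -0.996, -0.0], [0.0, 0.0, -1.0]]
wrist_force: [-4.7, -0.3, 3.3]
opening: 0.0003
```

>>> send_rows(moves="0.006 0 0 0 0 0;0.006 0 0 0 0 0;0.006 0 0 0 0 0")

```text
t: 42.52
tcp_pos: [0.6047, -0.0763, 0.1773]
tcp_rot: [[0.996, -0.085, -0.008], [-0.085, -0.996, 0.001], [-0.008, -0.0, -1.0]]
wrist_force: [-10.9, -0.5, -0.8]
opening: 0.0004
```

```bash
python3 sl.py s19.png
```

```text
local xy mm [64.6930538  -0.27931366] z 0.17716594309610184 F [-9.3 -1.1  0.8] t 42.575
```

View pics/s19.png

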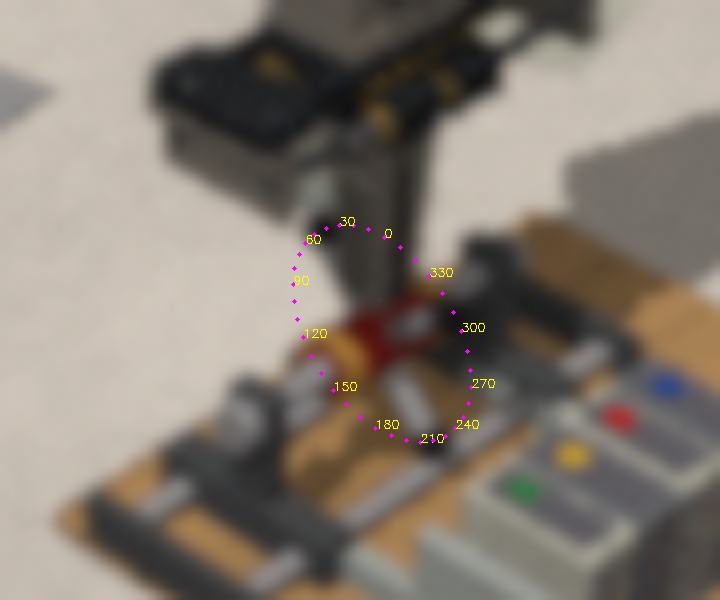

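>>> send_rows(moves="0.003 0 0 0 0 0;0.003 0 0 0 0 0;0 0 0 0 0 0")

```text
t: 42.95
tcp_pos: [0.6092, -0.0766, 0.1769]
tcp_rot: [[0.996, -0.085, -0.013], [-0.085, -0.996, 0.002], [-0.013, -0.001, -1.0]]
wrist_force: [-15.3, 0.7, 5.6]
opening: 0.0001
```

>>> send_rows(moves="0.003 0 0 0 0 0;0.003 0 0 0 0 0;0 0 0 0 0 0")

```text
t: 43.32
tcp_pos: [0.6117, -0.0768, 0.176]
tcp_rot: [[0.996, -0.085, -0.024], [-0.085, -0.996, 0.003], [-0.024, -0.001, -1.0]]
wrist_force: [-29.3, 0.1, 13.5]
opening: 0.0001
```

```bash
python3 sl.py s20.png
```

```text
local xy mm [71.16789202 -0.22237286] z 0.17595869841323872 F [-29.    0.3  12.9] t 43.375
```

View pics/s20.png

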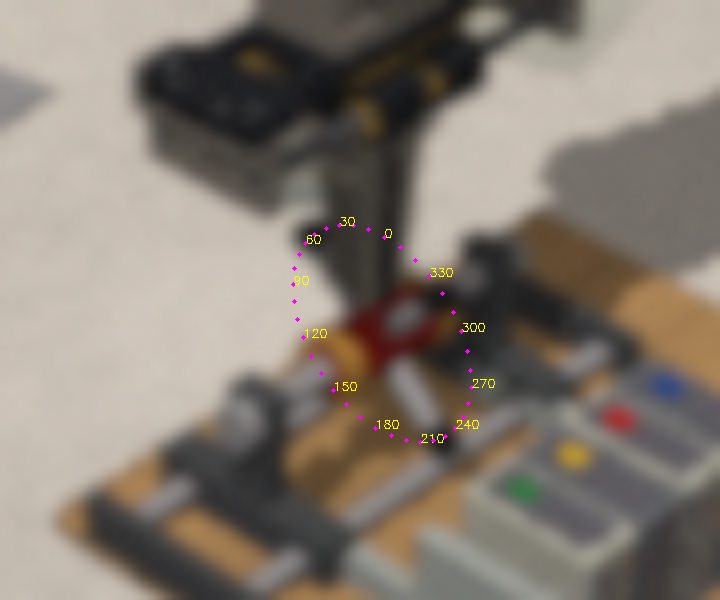

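>>> send_rows(moves="-0.006 0 0 0 0 0;-0.003 0 0 0 0 0;0 0 -0.02 0 0 0;0 0 -0.03 0 0 0;0 0 -0.04 0 0 0;0 0 -0.03 0 0 0;-0.05 0.05 0 0 0 0;0 0 0 0 0 0")

```text
t: 44.38
tcp_pos: [0.5611, -0.1188, 0.3005]
tcp_rot: [[0.996, -0.089, 0.003], [-0.089, -0.996, -0.002], [0.003, 0.001, -1.0]]
wrist_force: [0.1, 0.7, -0.3]
opening: 0.0005
```

```bash
python3 sl.py s21.png; python3 - <<'E'
from ov import *
s=snapshot("side");p=snapshot("top");draw(s,[],(225,135,375,255),5,"s21b.png");draw(p,[],(220,172,400,272),4.4,"t21.png")
E
```

```text
local xy mm [ 25.48097052 -45.47660605] z 0.3006478585935725 F [0.2 0.5 0.2] t 44.425
```

View pics/s21b.png

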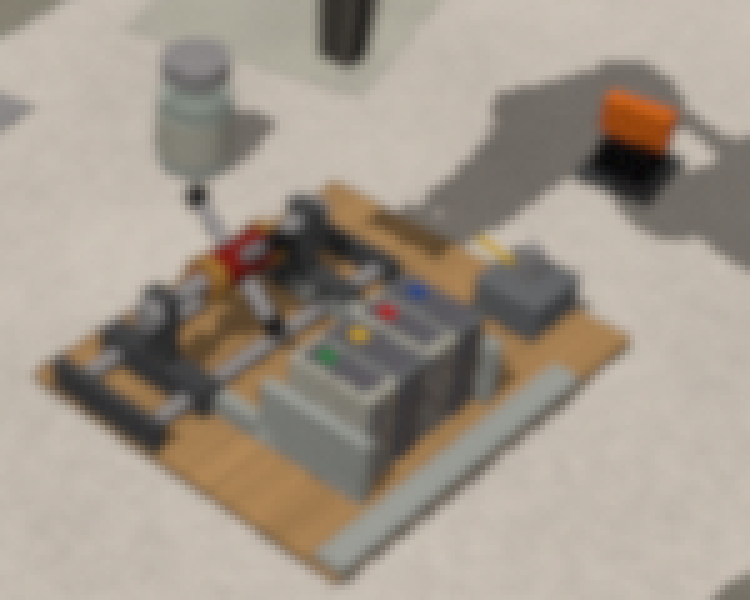

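View pics/t21.png

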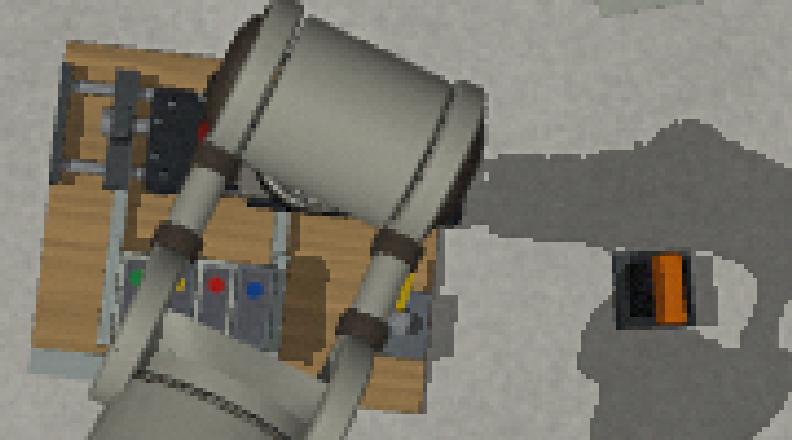

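View pics/s21.png

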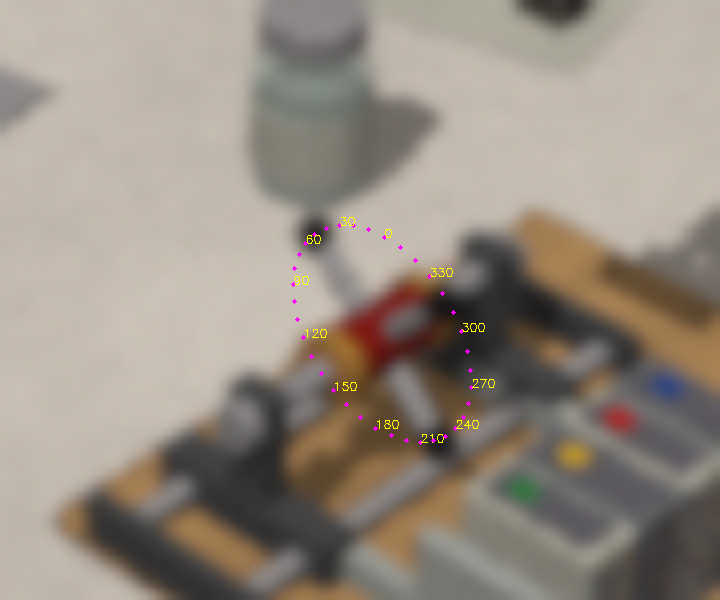

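```bash
python3 - <<'E'
from ov import *
import pickle
s=snapshot("side");p=snapshot("top");pickle.dump((p,s),open("p1.pkl","wb"))
for im in (p,s):
    for d in pinpoint("handle",im)[:2]: print(np.round(d["position"],1),round(d["conf"],2),ray(im,d["position"],0)[:2])
H=(.501,-.413,-.04)
def hb(H): return [box(H,-.029,.029,-.029,.029,0,.008),box(H,-.026,.026,-.008,.008,.032,.062)]
draw(p,hb(H),(345,215,400,260),14,"h_t.png");draw(s,hb(H),(325,140,385,190),12,"h_s.png")
draw(p,[box((.5408,-.0705,-.086),-.0675,-.0525,-.1575,-.1425,.042,.064)],(285,210,330,260),12,"l_t.png")
E
```

```text
[365.3 236.8] 0.8 [ 0.50023055 -0.40731862]
[264.2 237.7] 0.2 [ 0.48803602 -0.07060693]
[351.6 166.5] 0.87 [ 0.50368317 -0.43366768]
```

View pics/h_t.png

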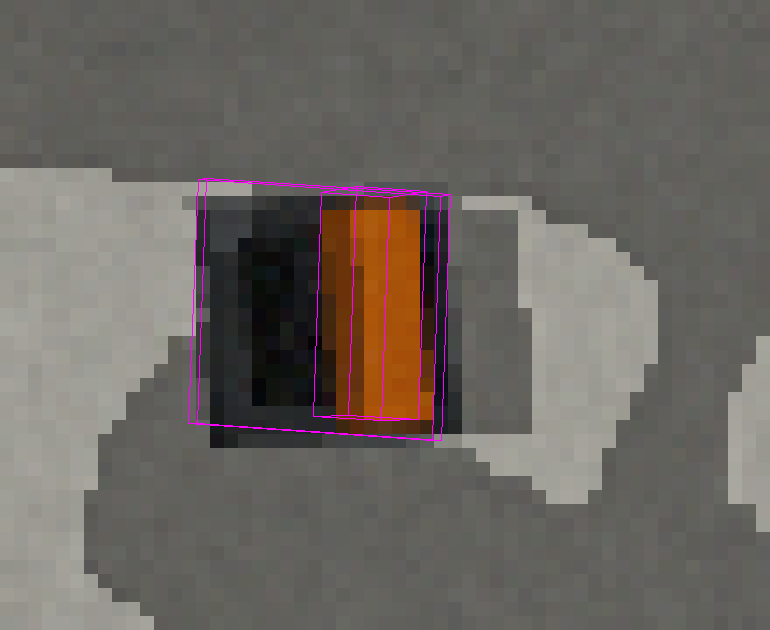

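View pics/h_s.png

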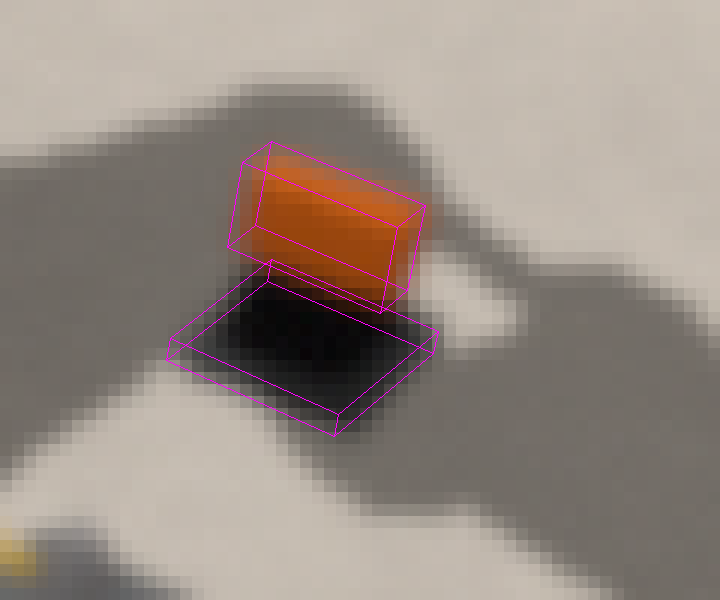

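View pics/l_t.png

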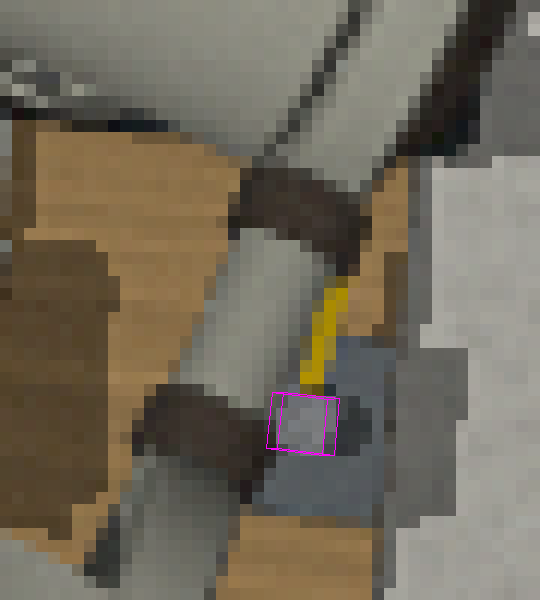

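```bash
python3 mv.py .4985 -.4155 .25 3.5; python3 - <<'E'
from ov import *
import pickle
p,s=pickle.load(open("p1.pkl","rb"))
H=(.4985,-.4155,.06)
def hb(H): return [box(H,-.029,.029,-.029,.029,0,.008),box(H,-.026,.026,-.008,.008,.032,.062)]
draw(p,hb(H),(345,215,400,260),10,"h_t2.png");draw(s,hb(H),(325,140,385,190),10,"h_s2.png")
E
```

```text
d tool mm [-38.7 303.4  49. ] rv [ 0.01 -0.05 -8.37] | rows>= 4.955575490478599
  in goal frame [-82.4 294.5  49. ] cur [ 0.5628 -0.1165  0.299 ] yaw -4.87 j [-0.41  0.16  1.6   0.    1.38  1.24] F [ 1.3  0.3 -0.4] op 0.0005 t 44.73
```

View pics/h_t2.png

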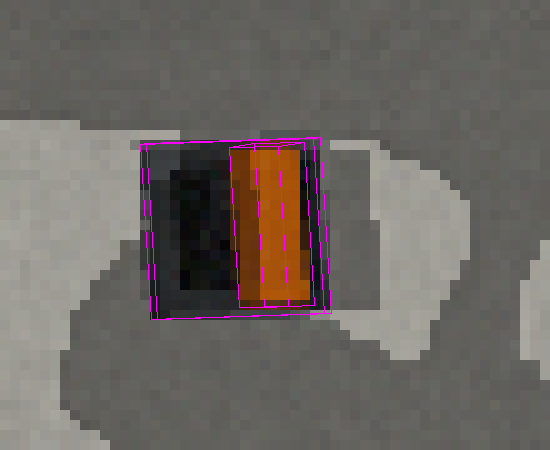

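View pics/h_s2.png

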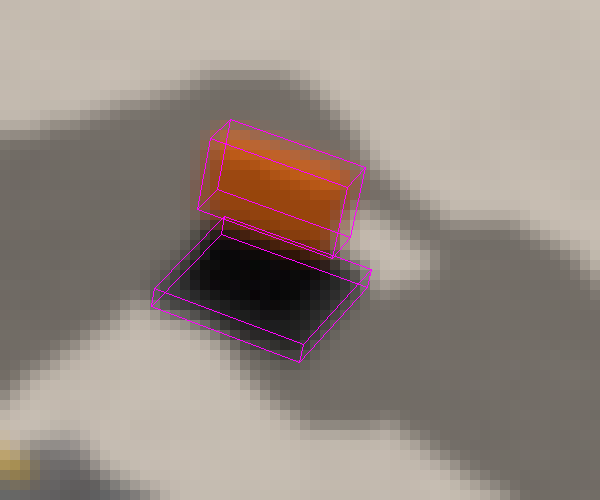

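>>> send_rows(moves="-0.006 0.05 0 0 0 0;-0.006 0.05 0 0 0 0;-0.007 0.051 0 0 0 0;-0.007 0.051 0 0 0 0;-0.007 0.051 0 0 0 0;-0.007 0.051 0 0 0 -8;0 0 0.049 0 0 0;0 0 0 0 0 0", fingers=1)

```text
t: 45.72
tcp_pos: [0.4948, -0.4148, 0.2449]
tcp_rot: [[0.999, 0.053, -0.006], [0.053, -0.999, 0.008], [-0.006, -0.008, -1.0]]
wrist_force: [-0.5, 0.5, -0.6]
opening: 0.0784
```

```bash
python3 mv.py .4985 -.4155 .123 3; python3 - <<'E'
from ov import *
p=snapshot("top");s=snapshot("side");draw(s,[],(290,90,400,210),5,"s22.png")
for im in (p,s):
    for d in pinpoint("handle",im)[:2]: print(np.round(d["position"],1),round(d["conf"],2),ray(im,d["position"],0)[:2])
E
```

```text
d tool mm [  4.4   1.9 121.9] rv [-0.45  0.32  0.06] | rows>= 1.9511035575111135
  in goal frame [  3.7   0.9 121.9] cur [ 0.4948 -0.4148  0.2449] yaw 3.06 j [-0.88  0.39  1.44  0.    1.33  0.63] F [-0.5  0.5 -0.6] op 0.0784 t 45.73
[369.2 237.1] 0.45 [ 0.4995914  -0.42034404]
[347.4 170.1] 0.6 [ 0.50419318 -0.40317102]
```

View pics/s22.png

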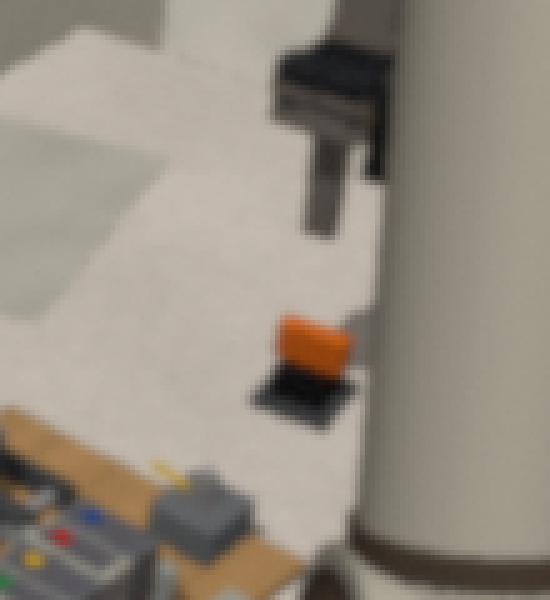

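>>> send_rows(moves="0.003 0.001 0.03 0 0 0;0 0 0.03 0 0 0;0 0 0.03 0 0 0;0 0 0.02 0 0 0;0 0 0.009 0 0 0;0 0 0 0 0 0;0 0 0 0 0 0")

```text
t: 46.8
tcp_pos: [0.4997, -0.4179, 0.1322]
tcp_rot: [[0.999, 0.054, 0.002], [0.054, -0.999, -0.002], [0.001, 0.002, -1.0]]
wrist_force: [-0.9, -0.5, 0.6]
opening: 0.0918
```

```bash
python3 mv.py .4985 -.4155 .123 3
```

```text
d tool mm [-1.1 -2.4  9.2] rv [ 0.11 -0.08  0.08] | rows>= 0.1526320085577728
  in goal frame [-1.1 -2.4  9.2] cur [ 0.4997 -0.4179  0.1322] yaw 3.08 j [-0.88  0.52  1.5   0.    1.12  0.64] F [-0.9 -0.5  0.6] op 0.0918 t 46.8
```

>>> send_rows(moves="-0.001 -0.002 0.004 0 0 0;0 0 0.004 0 0 0;0 0 0 0 0 0;0 0 0 0 0 0")

```text
t: 47.3
tcp_pos: [0.498, -0.4153, 0.1227]
tcp_rot: [[0.999, 0.054, -0.0], [0.054, -0.999, 0.0], [-0.0, -0.0, -1.0]]
wrist_force: [-0.9, -0.4, 0.2]
opening: 0.0919
```

>>> send_rows(moves="0 0 0 0 0 0;0 0 0 0 0 0;0 0 0 0 0 0;0 0 0 0 0 0;0 0 0 0 0 0;0 0 0 0 0 0;0 0 0 0 0 0;0 0 0 0 0 0", fingers=0, newtons=35)

```text
t: 48.3
tcp_pos: [0.498, -0.4151, 0.1227]
tcp_rot: [[0.999, 0.054, -0.0], [0.054, -0.999, 0.001], [-0.0, -0.001, -1.0]]
wrist_force: [0.2, 0.9, 1.1]
opening: 0.0159
```

>>> send_rows(moves="0 0 0 0 0 0;0 0 0 0 0 0")

```text
t: 48.55
tcp_pos: [0.498, -0.4151, 0.1227]
tcp_rot: [[0.999, 0.054, -0.0], [0.054, -0.999, 0.001], [-0.0, -0.001, -1.0]]
wrist_force: [-0.3, 2.2, 0.7]
opening: 0.0156
```

```bash
python3 mv.py .4985 -.4155 .123 3
```

```text
d tool mm [ 0.5  0.4 -0.3] rv [-0.03  0.01  0.07] | rows>= 0.011889562117544446
  in goal frame [ 0.5  0.4 -0.3] cur [ 0.498  -0.4151  0.1227] yaw 3.07 j [-0.88  0.53  1.51  0.    1.11  0.64] F [-0.3  2.2  0.7] op 0.0156 t 48.55
```

>>> send_rows(moves="0 0 -0.04 0 0 0;0 0 -0.045 0 0 0;0 0 -0.045 0 0 0;0 0 0 0 0 -10;0 0 0 0 0 -10;0 0 0 0 0 -10;0 0 0 0 0 -10;0 0 0 0 0 -10")

```text
t: 49.55
tcp_pos: [0.4977, -0.4154, 0.2521]
tcp_rot: [[0.596, 0.803, -0.001], [0.803, -0.596, 0.0], [-0.0, -0.001, -1.0]]
wrist_force: [-0.3, -0.2, -0.8]
opening: 0.0158
```

>>> send_rows(moves="0 0 0 0 0 -10;0 0 0 0 0 -10;0 0 0 0 0 -3.5;0 0 0 0 0 0;0 0 0 0 0 0")

```text
t: 50.18
tcp_pos: [0.4979, -0.4153, 0.2524]
tcp_rot: [[0.233, 0.972, -0.0], [0.972, -0.233, 0.0], [0.0, -0.0, -1.0]]
wrist_force: [-0.1, 0.6, -1.3]
opening: 0.0158
```

```bash
python3 mv.py .4681 -.2148 .25 76.6
```

```text
d tool mm [188.1 -75.7   2.5] rv [-0.02 -0.   -0.09] | rows>= 3.24409999228408
  in goal frame [188.2 -75.4   2.4] cur [ 0.4979 -0.4153  0.2524] yaw 76.51 j [-0.88  0.38  1.43 -0.    1.33 -0.65] F [-0.1  0.6 -1.3] op 0.0158 t 50.17
```

>>> send_rows(moves="0.047 -0.019 0 0 0 0;0.047 -0.019 0 0 0 0;0.047 -0.019 0 0 0 0;0.047 -0.019 0 0 0 0;0 0 0.02 0 0 0;0 0 0.02 0 0 0;0 0 0 0 0 0;0 0 0 0 0 0")

```text
t: 51.18
tcp_pos: [0.468, -0.2152, 0.2135]
tcp_rot: [[0.233, 0.973, 0.001], [0.973, -0.233, -0.001], [-0.001, 0.001, -1.0]]
wrist_force: [1.0, -0.1, -1.4]
opening: 0.0161
```

```bash
cat > hs.py <<'E'
from ov import *
import sys
s=snapshot("side");st=get_state();P=st["tcp_pos"];R=np.array(st["tcp_rot"]);a=np.arctan2(R[1,0],R[0,0])
z=P[2]-.1227; H=(P[0],P[1],a); L=(.4681,-.2148,-.234)
b=[box(H,-.029,.029,-.029,.029,z,z+.008),box(H,-.02,.02,-.02,.02,z+.008,z+.032),box(H,-.026,.026,-.008,.008,z+.032,z+.062),box(L,-.0075,.0075,-.0075,.0075,.042,.064)]
draw(s,b,(290,110,370,215),5.7*1.0,sys.argv[1]); draw(s,[],(290,110,370,215),5.7,"n_"+sys.argv[1])
E
python3 hs.py s24.png;python3 mv.py .4681 -.2148 .1647 76.6
```

```text
d tool mm [ 0.5 -0.3 49.1] rv [ 0.09  0.04 -0.05] | rows>= 0.7851788424202771
  in goal frame [ 0.5 -0.2 49.1] cur [ 0.4682 -0.2153  0.2138] yaw 76.55 j [-0.67  0.09  1.85 -0.    1.19 -0.43] F [ 0.8  0.  -2.1] op 0.0156 t 51.23
```

View pics/s24.png

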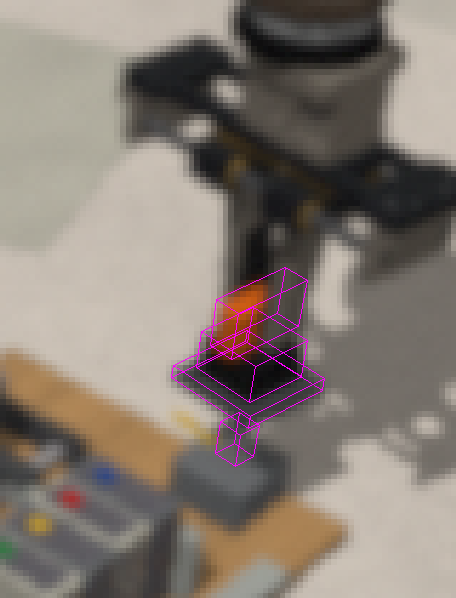

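View pics/n_s24.png

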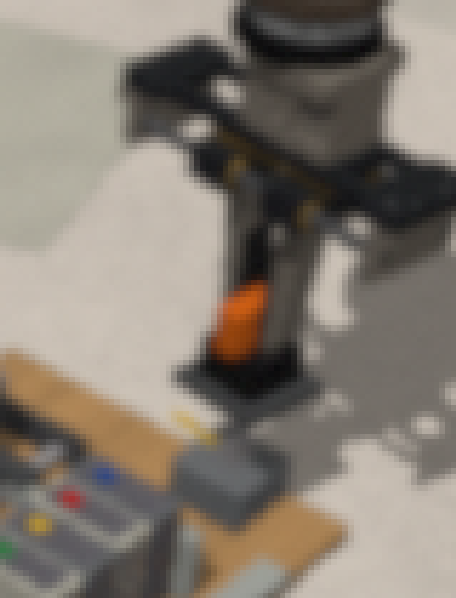

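>>> send_rows(moves="0 0 0.012 0 0 0;0 0 0.008 0 0 0;0 0 0.004 0 0 0;0 0 0 0 0 0;0 0 0 0 0 0")

```text
t: 51.85
tcp_pos: [0.4679, -0.2149, 0.1889]
tcp_rot: [[0.232, 0.973, 0.0], [0.973, -0.232, -0.0], [-0.0, 0.0, -1.0]]
wrist_force: [0.5, -0.1, -0.9]
opening: 0.0157
```

```bash
python3 mv.py .4681 -.2148 .1647 76.6; python3 hs.py s25.png
```

```text
d tool mm [ 0.2  0.2 24.2] rv [ 0.02  0.01 -0.02] | rows>= 0.3874699257126963
  in goal frame [ 0.2  0.2 24.2] cur [ 0.4679 -0.2149  0.1889] yaw 76.58 j [-0.67  0.12  1.87  0.    1.14 -0.43] F [ 0.5 -0.1 -0.9] op 0.0157 t 51.85
```

View pics/n_s25.png

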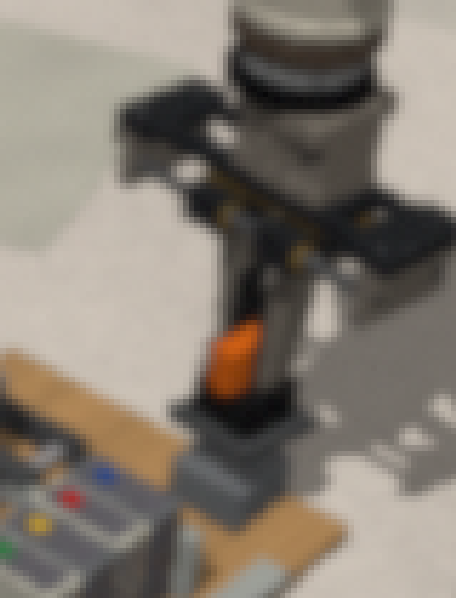

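Underside about 2 mm above the shaft top. Feel down.

>>> send_rows(moves="0 0 0.003 0 0 0;0 0 0.002 0 0 0;0 0 0 0 0 0")

```text
t: 52.28
tcp_pos: [0.4676, -0.2147, 0.1834]
tcp_rot: [[0.232, 0.973, -0.0], [0.973, -0.232, 0.0], [0.0, -0.001, -1.0]]
wrist_force: [-0.3, 0.6, -1.9]
opening: 0.0153
```

>>> send_rows(moves="0 0 0.002 0 0 0;0 0 0.001 0 0 0;0 0 0 0 0 0")

```text
t: 52.65
tcp_pos: [0.4677, -0.2148, 0.1807]
tcp_rot: [[0.232, 0.973, -0.0], [0.973, -0.232, 0.0], [0.0, -0.0, -1.0]]
wrist_force: [0.2, -0.1, -1.4]
opening: 0.0154
```

>>> send_rows(moves="0 0 0.001 0 0 0;0 0 0.001 0 0 0;0 0 0 0 0 0")

```text
t: 53.02
tcp_pos: [0.468, -0.2149, 0.1788]
tcp_rot: [[0.232, 0.973, 0.001], [0.973, -0.232, -0.0], [-0.0, 0.001, -1.0]]
wrist_force: [2.2, -0.6, -1.5]
opening: 0.0157
```

>>> send_rows(moves="0 0 0.002 0 0 0;0 0 0.002 0 0 0;0 0 0 0 0 0")

```text
t: 53.4
tcp_pos: [0.468, -0.2149, 0.1747]
tcp_rot: [[0.232, 0.973, 0.001], [0.973, -0.232, -0.0], [-0.0, 0.001, -1.0]]
wrist_force: [3.6, -0.3, -2.9]
opening: 0.0156
```

>>> send_rows(moves="0 0 0.003 0 0 0;0 0 0.002 0 0 0;0 0 0 0 0 0")

```text
t: 53.78
tcp_pos: [0.468, -0.2149, 0.1697]
tcp_rot: [[0.232, 0.973, 0.001], [0.973, -0.232, -0.0], [-0.0, 0.001, -1.0]]
wrist_force: [4.3, -1.6, -2.2]
opening: 0.0158
```

>>> send_rows(moves="0 0 0.002 0 0 0;0 0 0.002 0 0 0;0 0 0 0 0 0")

```text
t: 54.15
tcp_pos: [0.468, -0.2149, 0.1657]
tcp_rot: [[0.232, 0.973, 0.001], [0.973, -0.232, -0.0], [-0.0, 0.001, -1.0]]
wrist_force: [3.3, -1.0, -2.1]
opening: 0.0164
```

>>> send_rows(moves="0 0.0006 0.001 0 0 0;0 0 0.0005 0 0 0;0 0 0 0 0 0")

```text
t: 54.52
tcp_pos: [0.4682, -0.2149, 0.1646]
tcp_rot: [[0.232, 0.973, -0.0], [0.973, -0.232, 0.0], [-0.0, -0.0, -1.0]]
wrist_force: [0.1, 0.9, 5.0]
opening: 0.0157
```

>>> send_rows(moves="0 0 0.001 0 0 0;0 0 0 0 0 0")

```text
t: 54.78
tcp_pos: [0.4683, -0.215, 0.1646]
tcp_rot: [[0.232, 0.973, -0.001], [0.973, -0.232, 0.0], [-0.0, -0.001, -1.0]]
wrist_force: [-2.4, 2.3, 13.2]
opening: 0.0156
```

>>> send_rows(moves="0 0 -0.001 0 0 8;0 0 0 0 0 8;0 0 0 0 0 8;0 0 0 0 0 8;0 0 0 0 0 0")

```text
t: 55.4
tcp_pos: [0.4683, -0.2147, 0.1646]
tcp_rot: [[0.713, 0.701, -0.0], [0.701, -0.713, 0.0], [0.0, -0.001, -1.0]]
wrist_force: [-0.2, 1.4, 6.0]
opening: 0.0156
```

```bash
python3 -c "
from h import *
s=get_state();print(s['torque'],s['wrist_force'],s['tcp_pos'],s['opening'])"
```

```text
[ 0.15449265 -0.24170834 -0.10247896] [-0.18956476  1.3811712   5.97583462] [ 0.46828966 -0.21473124  0.16460151] 0.01558003067557128
```

>>> send_rows(moves="0 0 0 0 0 8;0 0 0 0 0 8;0 0 0 0 0 8;0 0 0 0 0 8;0 0 0 0 0 0")

```text
t: 56.02
tcp_pos: [0.4679, -0.2139, 0.1646]
tcp_rot: [[0.976, 0.217, -0.002], [0.217, -0.976, 0.003], [-0.001, -0.003, -1.0]]
wrist_force: [-1.0, 4.6, 10.5]
opening: 0.0154
```

```bash
python3 mv.py .4681 -.2148 .1647 -4.93;python3 -c "
from h import *
s=get_state();print(s['torque'],s['wrist_force'],s['tcp_pos'],s['opening'])"; python3 hs.py s26.png
```

```text
d tool mm [ 0.   0.9 -0.1] rv [-0.15  0.1  17.46] | rows>= 1.6321348261975206
  in goal frame [ 0.3  0.8 -0.1] cur [ 0.4679 -0.2139  0.1646] yaw 12.53 j [-0.66  0.16  1.89  0.    1.1   0.69] F [-1.   4.6 10.5] op 0.0154 t 56.02
[ 0.69248432  0.17938647 -0.03639376] [-0.97011638  4.64977542 10.52739386] [ 0.46786836 -0.21393638  0.16462295] 0.015380334405552157
```

View pics/n_s26.png

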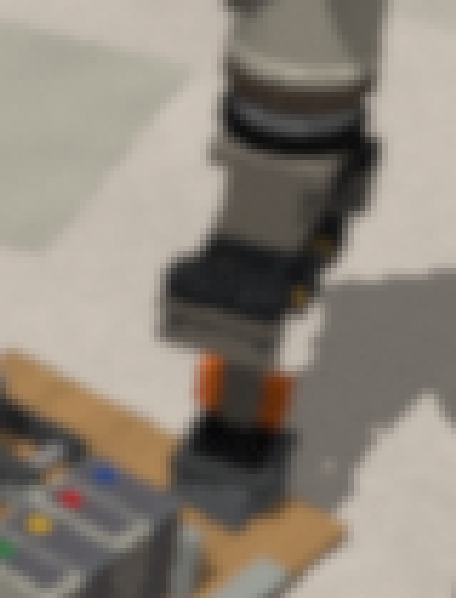

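>>> send_rows(moves="0 -0.001 0 0 0 7;0 0 0 0 0 7;0 0 0 0 0 5;0 0 0 0 0 0")

```text
t: 56.58
tcp_pos: [0.4678, -0.2131, 0.1646]
tcp_rot: [[0.994, -0.112, -0.001], [-0.112, -0.994, 0.002], [-0.002, -0.002, -1.0]]
wrist_force: [-1.3, 3.2, 9.0]
opening: 0.0159
```

```bash
python3 mv.py .4681 -.2148 .1647 -4.93;python3 -c "
from h import *
s=get_state();print(s['torque'],s['wrist_force'])"
```

```text
d tool mm [ 0.5  1.7 -0.1] rv [-0.11  0.09 -1.51] | rows>= 0.14222945153462271
  in goal frame [ 0.5  1.7 -0.1] cur [ 0.4678 -0.2131  0.1646] yaw -6.44 j [-0.66  0.16  1.89  0.    1.1   1.02] F [-1.3  3.2  9. ] op 0.0159 t 56.58
[ 0.64673203  0.01468466 -0.01807251] [-1.25733763  3.17937166  8.97931434]
```

>>> send_rows(moves="0 0 0 0 0 3;0 0 0 0 0 0")

```text
t: 56.82
tcp_pos: [0.4678, -0.213, 0.1646]
tcp_rot: [[0.987, -0.164, -0.001], [-0.164, -0.987, 0.002], [-0.002, -0.002, -1.0]]
wrist_force: [-1.1, 4.5, 9.0]
opening: 0.0158
```

```bash
python3 mv.py .4681 -.2148 .1647 -4.93;python3 -c "
from h import *
s=get_state();print(s['torque'],s['wrist_force'])"
```

```text
d tool mm [ 0.5  1.7 -0.1] rv [-0.12  0.09 -4.49] | rows>= 0.41945162042585615
  in goal frame [ 0.4  1.8 -0.1] cur [ 0.4678 -0.213   0.1646] yaw -9.42 j [-0.66  0.16  1.89  0.    1.1   1.07] F [-1.1  4.5  9. ] op 0.0158 t 56.83
[0.76019205 0.02777879 0.03064625] [-1.1372628   4.47917705  9.00689479]
```

>>> send_rows(moves="0 0 0 0 0 3;0 0 0 0 0 3;0 0 0 0 0 0")

```text
t: 57.2
tcp_pos: [0.4679, -0.2128, 0.1646]
tcp_rot: [[0.964, -0.266, -0.001], [-0.266, -0.964, 0.003], [-0.002, -0.002, -1.0]]
wrist_force: [0.5, 5.4, 8.9]
opening: 0.0159
```

```bash
python3 mv.py .4681 -.2148 .1647 -4.93;python3 -c "
from h import *
s=get_state();print(s['torque'],s['wrist_force'])"
```

```text
d tool mm [ 0.8  1.9 -0.1] rv [ -0.14   0.1  -10.48] | rows>= 0.9800288067426909
  in goal frame [ 0.4  2.  -0.1] cur [ 0.4679 -0.2128  0.1646] yaw -15.41 j [-0.66  0.16  1.89  0.    1.1   1.18] F [0.5 5.4 8.9] op 0.0159 t 57.2
[ 0.92743772 -0.04240662  0.04829258] [0.50006471 5.42117654 8.9308271 ]
```

>>> send_rows(moves="0 0 0 0 0 3;0 0 0 0 0 3;0 0 0 0 0 0")

```text
t: 57.58
tcp_pos: [0.4679, -0.2127, 0.1646]
tcp_rot: [[0.931, -0.365, -0.001], [-0.365, -0.931, 0.003], [-0.002, -0.002, -1.0]]
wrist_force: [-0.6, 5.8, 9.3]
opening: 0.0156
```

```bash
python3 mv.py .4681 -.2148 .1647 -4.93;python3 -c "
from h import *
s=get_state();print(s['torque'],s['wrist_force'])"; python3 hs.py s27.png
```

```text
d tool mm [ 1.   1.9 -0.1] rv [ -0.15   0.11 -16.47] | rows>= 1.5389717627006296
  in goal frame [ 0.4  2.1 -0.1] cur [ 0.4679 -0.2127  0.1646] yaw -21.4 j [-0.66  0.16  1.89  0.    1.1   1.28] F [-0.6  5.8  9.3] op 0.0156 t 57.58
[ 1.03953789 -0.10884187  0.21333607] [-0.62127877  5.83396402  9.25608787]
```

View pics/n_s27.png

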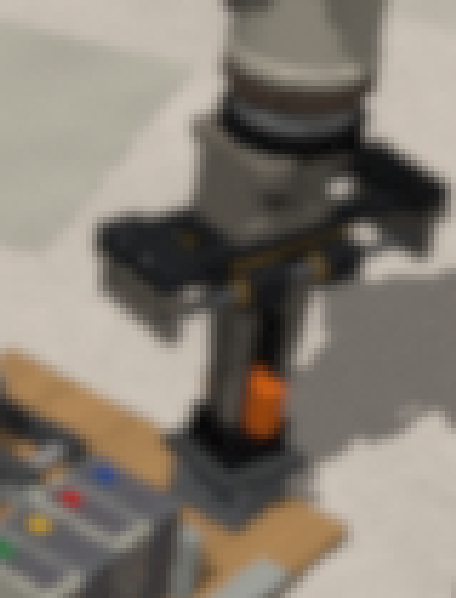

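>>> send_rows(moves="0 0 0 0 0 3;0 0 0 0 0 0;0 0 0 0 0 0")

```text
t: 58.0
tcp_pos: [0.4679, -0.2125, 0.1646]
tcp_rot: [[0.911, -0.412, -0.001], [-0.412, -0.911, 0.003], [-0.002, -0.002, -1.0]]
wrist_force: [1.1, 6.1, 9.4]
opening: 0.016
```

```bash
python3 mv.py .4681 -.2148 .1647 -4.93;python3 -c "
from h import *
s=get_state();print(s['torque'],s['wrist_force'])"
```

```text
d tool mm [ 1.1  2.  -0.1] rv [ -0.16   0.12 -19.41] | rows>= 1.8139875967948142
  in goal frame [ 0.3  2.3 -0.1] cur [ 0.4679 -0.2125  0.1646] yaw -24.34 j [-0.66  0.16  1.89  0.    1.1   1.33] F [1.1 6.1 9.4] op 0.016 t 58.0
[ 1.17569116 -0.13911251  0.44313539] [1.14246976 6.05507632 9.42667076]
```

>>> send_rows(moves="0 0 0 0 0 3;0 0 0 0 0 0;0 0 0 0 0 0")

```text
t: 58.38
tcp_pos: [0.468, -0.2125, 0.1646]
tcp_rot: [[0.889, -0.459, -0.001], [-0.459, -0.889, 0.003], [-0.003, -0.002, -1.0]]
wrist_force: [-0.1, 6.6, 9.0]
opening: 0.0161
```

```bash
python3 mv.py .4681 -.2148 .1647 -4.93;python3 -c "
from h import *
s=get_state();print(s['torque'],s['wrist_force'])"
```

```text
d tool mm [ 1.2  2.  -0.1] rv [ -0.16   0.12 -22.38] | rows>= 2.0912597457925064
  in goal frame [ 0.3  2.3 -0.1] cur [ 0.468  -0.2125  0.1646] yaw -27.31 j [-0.66  0.16  1.89  0.    1.1   1.38] F [-0.1  6.6  9. ] op 0.0161 t 58.38
[ 1.25035541 -0.07079017  0.67696871] [-0.09472098  6.61043729  8.99205782]
```

>>> send_rows(moves="0 0 0 0 0 -4;0 0 0 0 0 -4;0 0 0 0 0 0")

```text
t: 58.75
tcp_pos: [0.4678, -0.2128, 0.1646]
tcp_rot: [[0.943, -0.332, -0.001], [-0.332, -0.943, 0.003], [-0.002, -0.002, -1.0]]
wrist_force: [-0.6, 4.4, 8.8]
opening: 0.0155
```

>>> send_rows(moves="0 0 0 0 0 0;0 0 0 0 0 0;0 0 0 0 0 0;0 0 0 0 0 0;0 0 0 0 0 0;0 0 0 0 0 0", fingers=0.6)

```text
t: 59.5
tcp_pos: [0.4681, -0.214, 0.1642]
tcp_rot: [[0.943, -0.333, -0.0], [-0.333, -0.943, 0.0], [-0.0, 0.0, -1.0]]
wrist_force: [0.3, 0.1, 0.5]
opening: 0.0551
```

>>> send_rows(moves="0 0 -0.01 0 0 0;0 0 -0.03 0 0 0;0 0 -0.04 0 0 0;0 0 -0.04 0 0 0;0 0 0 0 0 0")

```text
t: 60.12
tcp_pos: [0.4696, -0.2151, 0.2889]
tcp_rot: [[0.943, -0.332, 0.007], [-0.332, -0.943, -0.005], [0.008, 0.003, -1.0]]
wrist_force: [0.1, 0.6, -0.2]
opening: 0.0549
```

>>> send_rows(moves="-0.03 0.05 0 0 0 0;-0.03 0.05 0 0 0 0;-0.03 0.05 0 0 0 0;-0.03 0.05 0 0 0 0;-0.03 0.05 0 0 0 0;0 0 0 0 0 0")

```text
t: 60.88
tcp_pos: [0.2408, -0.4014, 0.2836]
tcp_rot: [[0.941, -0.338, -0.001], [-0.338, -0.941, 0.001], [-0.001, -0.0, -1.0]]
wrist_force: [0.2, 0.1, -1.5]
opening: 0.0552
```

```bash
python3 - <<'E'
from ov import *
s=snapshot("side");p=snapshot("top");draw(s,[],(225,125,375,255),5,"s30.png");draw(p,[],(220,172,330,272),6.5,"t30.png");save(p,"t30f.png")
E
```

View pics/s30.png

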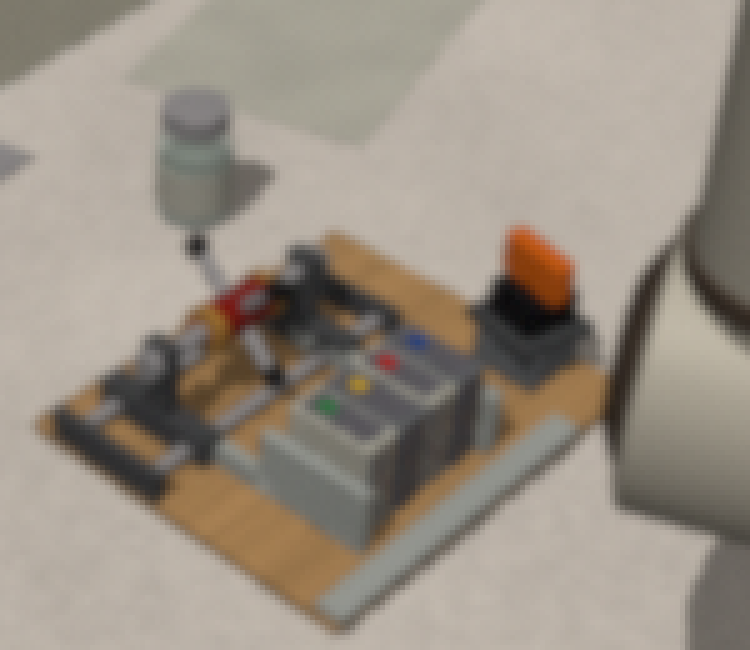

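View pics/t30.png

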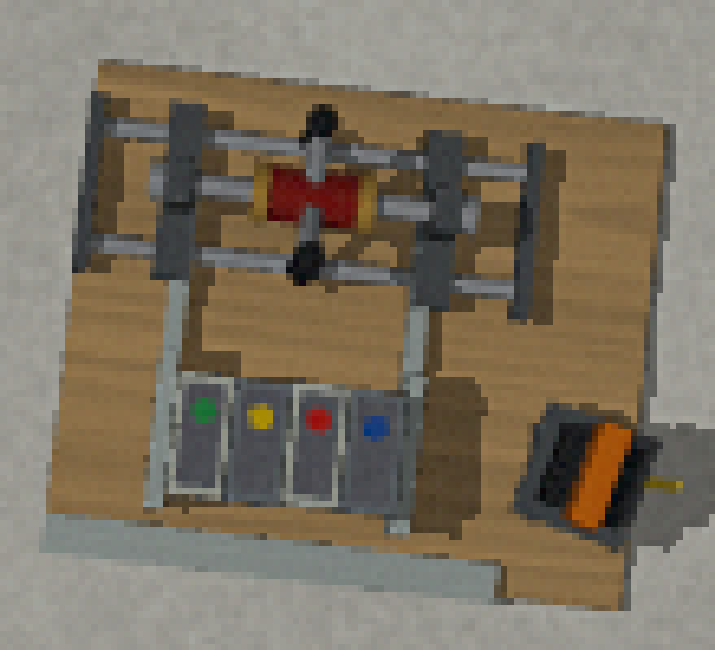

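View pics/t30f.png

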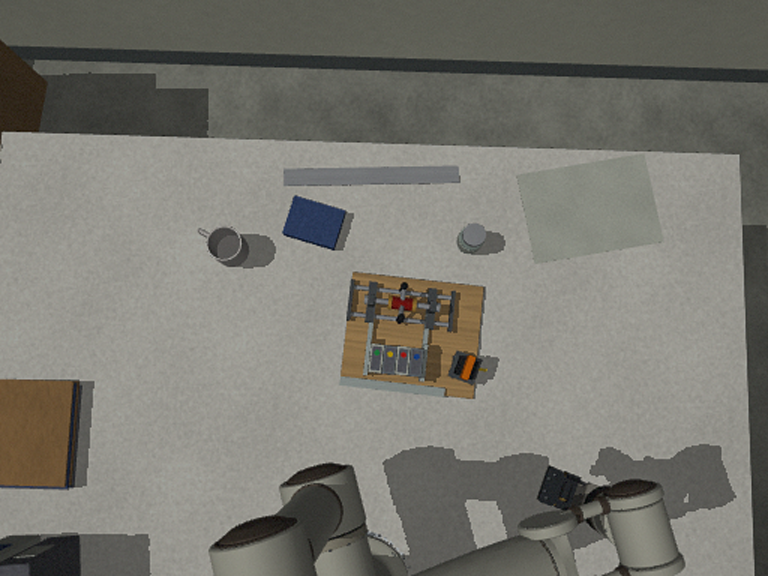

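```bash
python3 - <<'E'
from ov import *
p=snapshot("top")
im=p["color"].astype(int); sub=im[235:260,305:335]
m=(sub[...,0]>110)&(sub[...,1]>90)&(sub[...,2]<70)
ys,xs=np.nonzero(m)
for y,x in zip(ys,xs):
    pass
o=[(x+305,y+235) for y,x in zip(ys,xs)]; print(o)
PR=np.array((.5408,-.0705)); a=-.086;R=np.array([[np.cos(a),-np.sin(a)],[np.sin(a),np.cos(a)]])
for q in o: print(np.round(R.T@(ray(p,q,.043)[:2]-PR)*1e3,1),end=" ")
import pickle
p0,_=pickle.load(open("p0.pkl","rb")); im=p0["color"].astype(int)[225:250,300:325]
m=(im[...,0]>110)&(im[...,1]>90)&(im[...,2]<70); ys,xs=np.nonzero(m); print("\nstart")
for y,x in zip(ys,xs): print(np.round(R.T@(ray(p0,(x+300,y+225),.043)[:2]-PR)*1e3,1),end=" ")
draw(p,[],(295,225,335,262),16,"t31.png")
E
```

```text
[(np.int64(324), np.int64(246)), (np.int64(305), np.int64(255)), (np.int64(306), np.int64(255)), (np.int64(310), np.int64(255)), (np.int64(311), np.int64(255)), (np.int64(305), np.int64(256)), (np.int64(306), np.int64(256)), (np.int64(309), np.int64(256)), (np.int64(311), np.int64(256)), (np.int64(312), np.int64(256)), (np.int64(308), np.int64(257)), (np.int64(311), np.int64(257)), (np.int64(314), np.int64(257)), (np.int64(315), np.int64(257)), (np.int64(306), np.int64(259)), (np.int64(307), np.int64(259))]
[ -58.4 -197.6] [ -93.9 -139.4] [ -93.6 -142.6] [ -92.1 -155.4] [ -91.7 -158.6] [ -97.1 -139.7] [ -96.7 -142.9] [ -95.6 -152.5] [ -94.9 -159. ] [ -94.5 -162.2] [ -99.2 -149.7] [ -98.1 -159.3] [ -97.  -168.9] [ -96.6 -172.1] [-106.2 -143.9] [-105.9 -147.1] 
start
[   5.  -155.7] [   6.1 -165.4] [   6.8 -171.8] [  -0.5 -136.7] [   0.6 -146.3] [   1.  -149.6] [   1.4 -152.8] [   1.7 -156. ] [  -2.2 -149.9] [  -0.7 -162.8] [   0.4 -172.4] [  -9.5 -114.7] [ -11.2 -127.9] [ -10.5 -134.4] [ -10.1 -137.6] [  -9.8 -140.8] [  -8.3 -153.7] [  -6.8 -166.6] [  -6.1 -173.1] [ -11.1 -157.3] [ -19.1 -115.7] [ -18.8 -118.9] [ -14.7 -154.4] [ -14.4 -157.6] [ -14.  -160.8] [ -21.6 -122.5] [ -20.5 -132.1] [ -17.9 -154.7] [ -17.6 -157.9] [ -17.2 -161.1] [ -21.1 -155. ] [ -20.8 -158.2] [ -20.4 -161.4] [ -24.4 -155.3] [ -24.  -158.5] [ -27.9 -152.4] [ -27.6 -155.6] [ -27.2 -158.8] [ -34.8 -120.5] [ -31.1 -152.7] [ -30.8 -155.9] [ -30.4 -159.1] [ -38.4 -117.6] [ -38.  -120.9] [ -34.3 -153. ] [ -34.  -156.2] [ -33.6 -159.5] [ -41.2 -121.2] [ -37.5 -153.3] [ -37.2 -156.5] [ -44.4 -121.5] [ -40.7 -153.6] [ -40.4 -156.9] [ -44.3 -150.7] [ -43.9 -154. ] [ -47.5 -151.1] [ -47.1 -154.3] [ -60.7 -119.9] [ -63.9 -120.2] [ -67.1 -120.5] [ -76.7 -121.5]
```

View pics/t31.png

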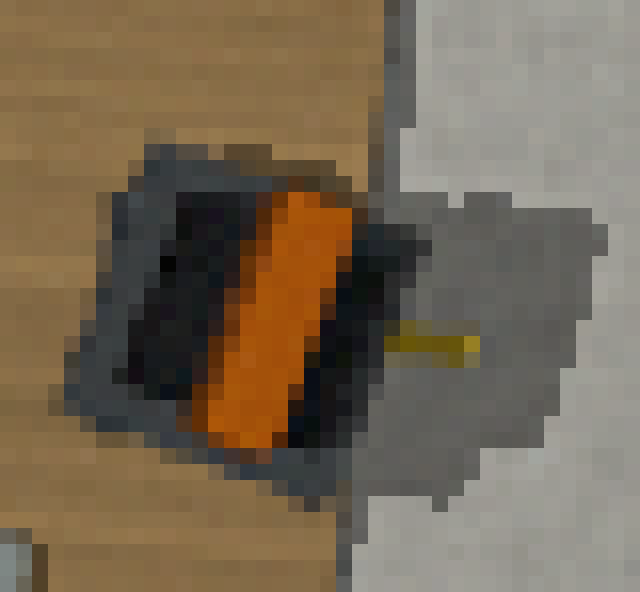

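```bash
python3 -c "
from h import *
print(job_done(), get_state()['t'])"
```

```text
the job is handed in; nothing more can be done
the job is handed in; nothing more can be done
```

I finished the job and handed it in at about 61 s of the 210 s; the hand-in gave no verdict.

- **Blocks:** All four stand upright in the bay in one row: green, yellow, red, blue, from the left jaw to the right.
- **Clamp:** I turned the sleeve with four spoke pushes. On the last, the force rose steeply to about 29 N sideways and 13 N vertical. After I let go, the last pictures still show the row closed up, with both jaws touching it. The sleeve may have sprung back a few degrees when released, and I did not test the clamp force afterwards.
- **Handle:** It went onto the lock shaft after clamping, with its underside at about 42 mm, which is the seat height. I turned it clockwise until the torque reached about 0.68 N m, far above the 0.06 N m friction, so it was against the stop. It was left on the shaft.
- **Lock position:** The yellow pointer reads about 88°, with about 4° of picture uncertainty, so it agrees with locked but does not prove it on its own. The grip bar sits further round than 90°, about as far as the loose bore allows.
- **Bystanders:** The jar, mug and swatch pad look unmoved in the last top picture, and the arm is clear of everything.

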